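# Walk the die block round to the bench fence

### The arm

A 6-joint arm with a two-finger parallel gripper is mounted at the origin on the work surface. World frame = base frame: x ahead of the robot, y to its left, z up, the work surface at z = 0. Lengths are in m, angles in rad, forces in N, time in s.
With the tool pointing down it reaches from about 0.35 to 0.725 m from the base axis. Payload 6 kg.
Tool frame: the origin (TCP) lies at the very end of the fingers, on their centre line; the grasp point (between the pads) lies 19 mm behind it (r.pinch_z is the z of the grasp point in the tool frame, in m); z points along the fingers, y is the direction in which the jaws open and shut (so a half turn about z gives the same grasp; the last joint's range is limited). The gripper opens to 85 mm and grips with 20 to 120 N. Pads are 22 mm wide; open, the fingers measure 114 mm over their backs; the gripper's body (76 mm by 85 mm) begins 54 mm behind the grasp point. The pads swing forward as they close: fully open they stand 13 mm farther back than shut.
Start: joints at [-0.866, 0.04, 0.085, 0, -1.615, -0.334], TCP at [0.217, -0.559, 0.205] pointing down, gripper open.
Joint ranges: [-2.56, 2.56], [-1.29, 2.01], [-1.08, 1.49], [-3.29, 1.98], [-2.81, -0.18], [-2.99, 2.99]. Speed limits (rad/s): [2.57, 2.57, 3.01, 3.14, 3.14, 3.14].

### API

Orientations are given as a rotation vector (axis times angle).
In Python, from bench import r, cams gives the robot as it stands.
- The arm moves only by the tool drive_tool, never from a script. Its arguments are lists of equal length, an entry for each row: "grip": the closure, from 0 (fully open) to 1 (shut); "delta_pos": the shift along the tool's x, y, z in mm, a list of three; "delta_rot": the turn, a rotation vector about the tool's x, y, z in rad, a list of three. A call has 1 to 5 rows; each row is the pose to reach, as a shift and turn from the pose commanded when the call began, along the tool's axes at that moment; what a row does not reach only later rows make up. A row lasts 1/8 s, in which the tool goes at most 62.5 mm and 10.7 degrees, less where a joint would pass 70% of its speed; a pose out of reach is approached as far as the arm can. A call with a gripper value outside its range is refused whole. The fingers move at their own pace and stop on an object; the grip force is fixed at half the most. Time passes only in rows, so rows that repeat a pose let the fingers close. It gives the time, the measured TCP pose, the force and the opening at its end, in the units of the state.
- r.get_obs(): the state, without advancing time (a new reading comes with each control period).
- cams.read_camera(name): name is "side" or "top"; returns a dict with "color" (480x640x3 uint8, blue, green, red), "range_z" (480x640 float32, m along the optical axis (not along the pixel's ray), 0 where there is no reading), "fx", "fy", "cx", "cy" (pixels), "rvec" (rotation vector, rad) and "tvec" (3), from world to camera coordinates, as OpenCV has them. Camera axes: x right, y down, z forward; pixel columns grow to the right and rows downward; lengths in m; the calibration is good to about 2 mm. A picture is of the moment at which its call begins.
- r.sign_off(): hands the job in, once; it reports no verdict.
The state is a dict: "time": time; "joint_positions": joint angles; "qvel": joint speeds; "joint_efforts": joint torques, N m; "eef_pos": TCP position; "tcp_rot": TCP orientation; "wrist_force": force on the tool from outside, world axes, zero at the start; "torque": the same for the moment, N m; "gripper_width": opening from 0.0 (shut) to 1.0 (fully open).
Only numpy, scipy, OpenCV 4.12 (cv2) and the standard library are available. Lean on these libraries where they do the work, as an engineer would, in place of code of your own. Each camera call takes 0.05 s, during which the arm holds its last target.

### The job

With the fingertips only, walk the heavy die block round by pushing its corners in turn until one of its long sides faces the fence squarely; do this on the spot, well clear of the fence, so that when it comes square its middle is within 3 cm of where it started. Then push it straight up to the fence until that long side lies flat against it along its whole length. Only slide the block: do not lift, tip or carry it, do not run it crooked into the fence, and leave everything else on the table where it is.

Things in the scene. Friction and masses are not known exactly. Their poses are not given: they have to be found in the camera images.
- fence: Fixed steel angle strip screwed to the table beyond the die block: a straight upright face 260 long, 30 high, 6 thick, with a foot 50 deep behind. Origin: middle of the upright face that looks at the robot, at table height. y runs along the face; x points square away from it to its back, away from the robot; the die block stands on the -x side.
- die_block: Loose cast aluminium block, 125 long (y), 90 wide (x), 36 high, three round die seats in its top; 0.7 to 0.97 kg, too wide to grip. Origin: centre of underside. Its two alike long sides face its +x and -x; either may go to the fence. Starts 125-150 from the fence face, 50-90 degrees out of square either way. Slides with dry friction (2-7 N, more if pressed down); a push near an end turns and shifts it.
- thread_cone: Bystander, to be left where it is: cone of dark thread, 62 across, 110 tall, standing behind the fence (mm). Origin: centre of its underside.
- chair_foot: Bystander, to be left where it is: dark wooden tapered furniture foot, 48 across its lower end, 140 tall, standing behind the fence (mm). Origin: centre of its underside.
- tack_jar: Bystander, to be left where it is: glass jar with a steel cap, 56 across, 70 tall, left of the die block (mm). Origin: centre of its underside.
- button_cup: Bystander, to be left where it is: steel cup, 64 across, 55 tall, beyond the fence's left end (mm). Origin: centre of its underside.
- staple_box: Bystander, to be left where it is: cardboard box 55 x 90 x 40, beyond the fence's right end (mm). Origin: centre of its underside.
- tack_hammer: Bystander, to be left where it is: hammer 250 long lying flat, right of the die block (mm). Origin: middle of its length, on its underside.
- ripping_tool: Bystander, to be left where it is: hand tool 200 long, wooden handle, lying flat, left of the die block (mm). Origin: middle of its length, on its underside.
There are look-alikes about, which are no part of the job. Of the things shaped like the die_block, the aluminium one is meant.

How it is judged:
By the outcome, as a careful person would: the job done as asked, in the order asked, and still so for the second after the job is handed in, with the robot touching nothing.
It also fails if it takes over 72 s, if anything falls off the work surface, if the arm or the gripper's body presses on something with over 40 N, if the wrist force passes 120 N, or if a joint passes its speed limit or range.

## Working session

There is one attempt and no reset: what is moved stays moved. The work goes in short steps, Python scripts to look and compute and a tool call to move; the robot and the scene stay as the last step left them, time stands still between calls to the robot, and variables do not carry over. Pictures are saved under pics/ and viewed, and the job is handed in when it is done.

Besides the shell and the picture viewer there is one more tool, called by a JSON object that holds its "op" and its "data", one argument or row to a line. drive_tool: Moves the arm, as the interface text tells. Its arguments: {"type":"object","properties":{"grip":{"type":"array"},"delta_pos":{"type":"array"},"delta_rot":{"type":"array"}},"required":["grip","delta_pos","delta_rot"]}

```bash
mkdir -p pics; ls
python3 - <<'E'
from bench import r, cams
import cv2
for n in ("top","side"):
    d=cams.read_camera(n); cv2.imwrite(f"pics/{n}0.png",d["color"]); print(n,d["fx"],d["fy"],d["cx"],d["cy"],d["rvec"],d["tvec"])
o=r.get_obs(); print(o)
E
```

```text
pics
top 592.2112949722817 592.2112949722817 325.35396796465415 233.47917859347064 [ 2.15697953 -2.16491175  0.12529588] [0.03697076 0.4747379  1.31504116]
side 588.9652243562138 588.9652243562138 324.18426677479897 236.72299862659085 [ 0.59035951 -2.58720783  1.31180404] [0.45652889 0.13472031 1.44748239]
{'time': 0.1, 'joint_positions': array([-8.66295333e-01,  4.07808383e-02,  8.39179992e-02, -3.91994636e-04,
       -1.61548682e+00, -3.33697618e-01]), 'qvel': array([-0.00110935, -0.00111506,  0.00323703,  0.00147767,  0.00176767,
        0.00042965]), 'joint_efforts': array([-4.58816212e-03, -3.69346011e+01,  3.48279941e+01,  6.95176318e+00,
       -4.61161311e-03, -1.03276500e-05]), 'eef_pos': array([ 0.21736123, -0.55889283,  0.20416949]), 'tcp_rot': array([ 5.79072456e-01, -3.08732382e+00, -2.42338782e-03]), 'wrist_force': array([-0.34642734, -0.76821953,  0.24629803]), 'torque': array([-0.00637794, -0.02932667,  0.01182407]), 'gripper_width': 1.0043178052223924}
```

View pics/top0.png

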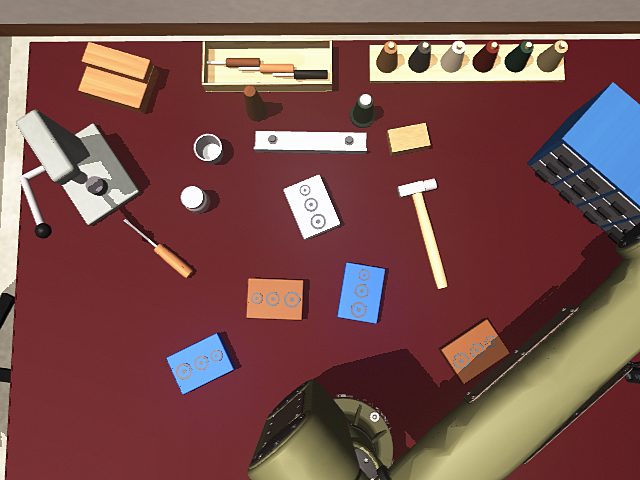

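View pics/side0.png

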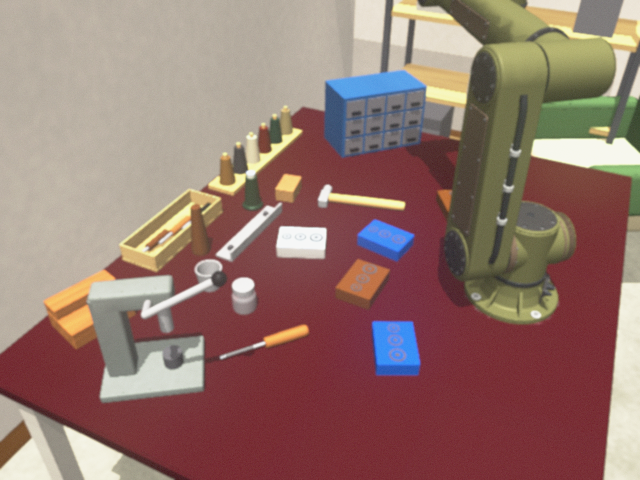

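The top picture shows these candidates for the die block: white-grey (312,207), blue (361,293), orange (275,299), blue (200,362) and orange (475,350). The aluminium one is the grey-white block at (312,207). The fence is at (311,141), with its foot bolts at (272,140) and (349,140).

```bash
cat > h.py <<'E'
import numpy as np, cv2
from bench import r, cams
def ray(d,uv,z):
    uv=np.atleast_2d(np.asarray(uv,float)); R=cv2.Rodrigues(np.asarray(d["rvec"],float))[0]; t=np.asarray(d["tvec"],float).ravel()
    c=-R.T@t
    v=np.c_[(uv[:,0]-d["cx"])/d["fx"],(uv[:,1]-d["cy"])/d["fy"],np.ones(len(uv))]@R
    return (c+v*((z-c[2])/v[:,2])[:,None])
def proj(d,P):
    K=np.array([[d["fx"],0,d["cx"]],[0,d["fy"],d["cy"]],[0,0,1]])
    return cv2.projectPoints(np.atleast_2d(np.asarray(P,float)),np.asarray(d["rvec"],float),np.asarray(d["tvec"],float),K,None)[0][:,0]
def wpts(d):
    v,u=np.indices(d["range_z"].shape); Z=d["range_z"]; R=cv2.Rodrigues(np.asarray(d["rvec"],float))[0]; t=np.asarray(d["tvec"],float).ravel()
    p=np.stack([(u-d["cx"])/d["fx"]*Z,(v-d["cy"])/d["fy"]*Z,Z],-1)
    return (p-t)@R
def graymask(d):
    hsv=cv2.cvtColor(d["color"],cv2.COLOR_BGR2HSV)
    return ((hsv[...,1]<60)&(hsv[...,2]>110)).astype(np.uint8)
E
python3 - <<'E'
from h import *
d=cams.read_camera("top"); m=graymask(d); W=wpts(d)
n,l,s,c=cv2.connectedComponentsWithStats(m)
for i in range(1,n):
    if s[i,4]>60: print(i,s[i],c[i].round(1), np.percentile(W[l==i][:,2],[5,50,95]).round(3))
i=l[225,303] or l[207,300]; print(i)
cnt=max(cv2.findContours((l==i).astype(np.uint8),0,1)[0],key=len)[:,0]
P=ray(d,cnt,.036)[:,:2]; (cx,cy),(w,h),a=cv2.minAreaRect((P*1000).astype(np.float32)); print(cx,cy,w,h,a)
print(cv2.boxPoints(((cx,cy),(w,h),a)))
im=d["color"][110:260,170:460]; cv2.imwrite("pics/crop1.png",cv2.resize(im,None,fx=2.7,fy=2.7,interpolation=2))
mm=cv2.resize(m[110:260,170:460]*255,None,fx=2.7,fy=2.7); cv2.imwrite("pics/crop1m.png",mm)
E
```

```text
1 [    0     0   640    24 14363] [312.4  10.7] [-0.666 -0.591 -0.522]
2 [    0    34   640   263 11008] [108.1 120. ] [-0.761 -0.749  0.239]
3 [ 207   41  125   41 1732] [281.5  56.6] [-0.     0.004  0.025]
4 [452  41  33  13 244] [465.3  47.7] [0.012 0.056 0.111]
11 [ 370   45  195   36 2713] [464.7  69.6] [0.011 0.015 0.02 ]
12 [397  45  21   9 150] [405.9  48.6] [0.011 0.015 0.021]
13 [431  45  20   9 142] [439.5  48.7] [0.011 0.014 0.021]
15 [ 202   66  130   19 1047] [252.6  76.7] [-0.     0.006  0.05 ]
16 [359  94  12  12 113] [364.7  99.3] [0.098 0.108 0.113]
17 [  61  123   78  102 3391] [ 98.7 178. ] [0.015 0.019 0.025]
21 [ 253  131  114   20 2058] [309.9 140.6] [0.001 0.006 0.031]
23 [193 134  29  27 414] [209.4 148.1] [0.    0.008 0.057]
24 [562 144  26  22  63] [574.5 154.1] [0.194 0.197 0.201]
28 [590 168  26  22  64] [602.4 178.2] [0.194 0.197 0.2  ]
29 [ 283  175   57   65 2165] [311.1 206.3] [0.031 0.036 0.04 ]
32 [398 178  47 110 957] [424.  218.1] [0.019 0.024 0.029]
35 [180 186  27  25 460] [192.5 197.7] [0.04  0.069 0.074]
42 [123 219  34  28 103] [139.6 232.3] [0.008 0.015 0.02 ]
49 [355 284  14  14  62] [361.3 290.3] [0.031 0.036 0.04 ]
52 [266 292  14  14  68] [272.8 298.4] [0.033 0.037 0.04 ]
53 [284 292  16  16  86] [291.5 299. ] [0.033 0.037 0.041]
57 [351 302  16  16  74] [357.9 309.3] [0.032 0.036 0.041]
58 [  0 305  14  64 613] [  6.3 340.7] [-0.761 -0.75  -0.74 ]
71 [453 353  17  16  76] [460.5 359.9] [0.033 0.037 0.041]
74 [194 356  14  14  62] [200.8 362.5] [0.032 0.036 0.041]
78 [176 363  16  17  82] [183.4 370.9] [0.031 0.036 0.04 ]
86 [  0 382  10  98 701] [  3.2 424.9] [-0.76 -0.75 -0.74]
106 [369 412  11  10  73] [374.1 416.5] [0.013 0.016 0.02 ]
29
536.1367797851562 67.40418243408203 125.33735656738281 90.28337097167969 22.66765594482422
[[460.912      84.90735  ]
 [495.7058      1.5978508]
 [611.3616     49.901016 ]
 [576.56775   133.21051  ]]
```

View pics/crop1.png

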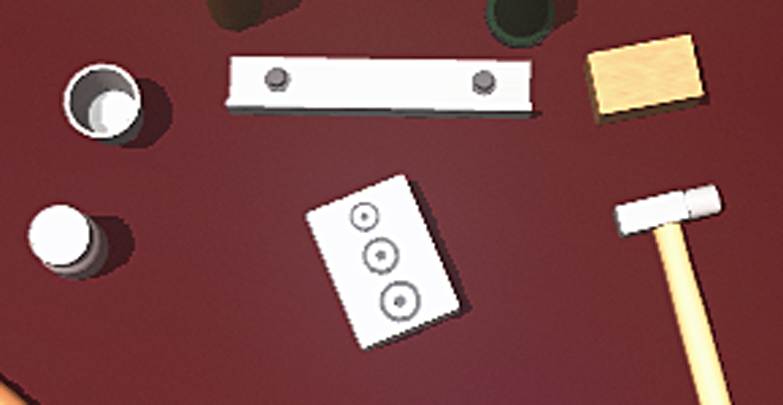

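View pics/crop1m.png

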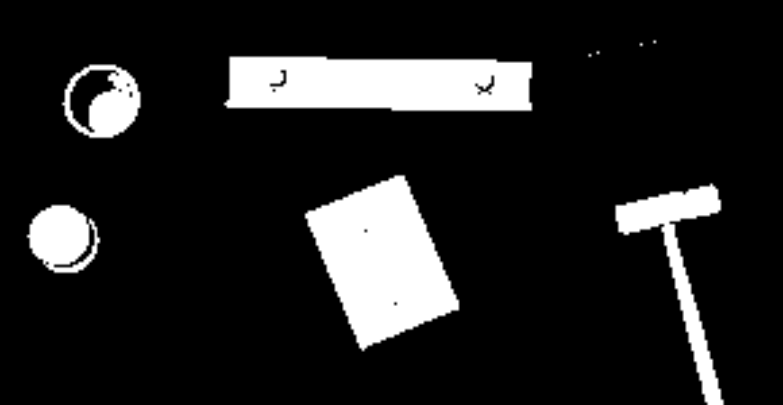

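The crop shows the aluminium block, with corners at about (405,176), (306,213), (362,349) and (459,308). The fence lies above it. Next I measure the fence line.

Run:
```python
from h import *
d=cams.read_camera("top"); m=graymask(d)
R=cv2.Rodrigues(d["rvec"])[0]; print("cam",-R.T@d["tvec"])
g=cv2.cvtColor(d["color"],cv2.COLOR_BGR2GRAY).astype(float)
for u in (260,285,310,335,360): print(u,g[128:160,u].astype(int))
W=wpts(d); 
for u in (260,310,360): print(u,(W[128:158,u,2]*1000).astype(int))
def edge(u):
    col=m[125:165,u]; v=np.where(col)[0]; return 125+v.max()+.5
us=np.arange(257,365); vs=np.array([edge(u) for u in us])
for z in (.03,0):
    P=ray(d,np.c_[us,vs],z); vx,vy,x0,y0=cv2.fitLine(P[:,:2].astype(np.float32),cv2.DIST_HUBER,0,.01,.01).ravel(); print(z,vx,vy,x0,y0,"ang",np.degrees(np.arctan2(vy,vx))%180)
    print(P[[0,-1]])
n,l,s,c=cv2.connectedComponentsWithStats(m); i=l[141,310]
cnt=max(cv2.findContours((l==i).astype(np.uint8),0,1)[0],key=len)[:,0]
print(cv2.minAreaRect((ray(d,cnt,0.006)[:,:2]*1000).astype(np.float32)))
```

```text
cam [0.31864393 0.03447365 1.36137936]
260 [ 68  59  49 255 255 253 252 251 252 252 252 252 252 252 252 252 252 252
 252 255 255 118  58  81  72  65  68  68  69  68  67  69]
285 [ 68  65  52 197 255 254 253 251 252 252 252 252 252 252 252 252 252 252
 252 253 255 255  54  80  75  72  71  71  71  72  71  73]
310 [ 70  70  62  57 255 255 253 252 252 252 252 252 252 252 252 252 252 252
 252 253 255 255  57  81  88  71  72  73  74  73  74  73]
335 [ 70  68  64  51 255 255 253 252 252 252 252 252 251 252 252 251 252 252
 251 252 254 255 204  60  79  78  71  71  72  72  72  72]
360 [ 72  68  66  55 115 255 255 250 252 252 251 251 250 252 250 250 251 251
 250 251 253 255 255  42  76  83  67  69  68  68  67  70]
260 [ 0 -1 -3 -1  5  9  4  6  3  8  0  7  6  8  4  3  4  7  4 33 30 25 15 10
  5  1  0  1 -2  3]
310 [-3 -4  5  4  8  6  7 -1  2  3  6  5  4  6  1  1  9  1  6  9 30 29 28 16
  7  3  1 -1 -5  5]
360 [-2  0 -1  0  2  9  0  4  6  3  0  5  6  1  5  4  3  3  5  8 29 26 29 22
 14  5  5 -3 -1 -2]
0.03 0.017094333 0.9998539 0.66848034 0.08575701 ang 89.020515
[[ 0.66983385  0.19187491  0.03      ]
 [ 0.66652391 -0.05439742  0.03      ]]
0 0.01709445 0.99985385 0.6763632 0.08691258 ang 89.02051
[[ 0.67774722  0.19542163  0.        ]
 [ 0.6743627  -0.05639996  0.        ]]
((697.0877075195312, 71.30534362792969), (264.88751220703125, 44.783050537109375), 88.84183502197266)
```

```bash
cat >> h.py <<'E'
from scipy.spatial.transform import Rotation as Ro
def plan(x,y,z,yaw=None):
    "tool-frame delta (mm, rad) from measured pose to a downward pose in mm with tool x at yaw deg"
    o=r.get_obs(); p=np.array(o["eef_pos"])*1000; R=Ro.from_rotvec(o["tcp_rot"])
    d=R.inv().apply(np.array([x,y,z])-p)
    print("t %.2f"%o["time"],"pos",p.round(1),"yaw",np.degrees(np.arctan2(*R.as_matrix()[1::-1,0])).round(2),"F",np.round(o["wrist_force"],1),"w %.2f"%o["gripper_width"])
    print("->delta",d.round(1),"len",np.linalg.norm(d).round(1), end=" ")
    if yaw is not None:
        a=np.radians(yaw); T=Ro.from_matrix(np.array([[np.cos(a),np.sin(a),0],[np.sin(a),-np.cos(a),0],[0,0,-1]]))
        print("rot",(R.inv()*T).as_rotvec().round(4),end="")
    print()
FA=89.02; F0=np.array([668.5,85.8])  # fence dir, point on face (mm)
def block(tag=None):
    d=cams.read_camera("top"); m=graymask(d); W=wpts(d)
    # only block-height points near the work spot
    m&=((abs(W[...,2]-.036)<.012)&(W[...,0]>.42)&(W[...,0]<.69)&(W[...,1]>-.05)&(W[...,1]<.2)).astype(np.uint8)
    m=cv2.morphologyEx(m,cv2.MORPH_OPEN,np.ones((3,3),np.uint8))
    n,l,s,c=cv2.connectedComponentsWithStats(m); i=1+np.argmax(s[1:,4])
    cnt=max(cv2.findContours((l==i).astype(np.uint8),0,1)[0],key=len)[:,0]
    b=cv2.minAreaRect((ray(d,cnt,.036)[:,:2]*1000).astype(np.float32)); (x,y),(w,h),a=b
    if w<h: a+=90
    print("block c %.1f %.1f  long %.1f short %.1f  ang %.2f area %d"%(x,y,max(w,h),min(w,h),a%180,s[i,4]))
    print("corners",cv2.boxPoints(b).round(0).tolist())
    if tag:
        im=d["color"].copy(); cv2.polylines(im,[proj(d,np.c_[cv2.boxPoints(b)/1000,[.036]*4]).round().astype(int).reshape(-1,1,2)],True,(0,255,0),1)
        cv2.imwrite(f"pics/{tag}.png",cv2.resize(im[80:320,120:520],None,fx=2,fy=2))
E
python3 -c "
from h import *
block(); plan(610,10,200,-180)"
```

```text
block c 536.6 66.9  long 124.3 short 89.1  ang 22.67 area 2119
corners [[462.0, 84.0], [496.0, 2.0], [611.0, 50.0], [577.0, 132.0]]
t 0.25 pos [ 217.4 -559.1  204.6] yaw -158.75 F [-0.3 -0.2 -0.1] w 1.00
->delta [-572.1  388.1    4.9] len 691.4 rot [ 9.000e-04 -3.000e-04  3.708e-01]
```

{"op": "drive_tool", "data": {
  "grip": [1, 1, 1, 1, 1],
  "delta_pos": [
    [-45, 30, 0],
    [-90, 61, 0],
    [-135, 91, 0],
    [-180, 122, 0],
    [-225, 152, 0]
  ],
  "delta_rot": [
    [0, 0, 0.08],
    [0, 0, 0.16],
    [0, 0, 0.24],
    [0, 0, 0.32],
    [0, 0, 0.371]
  ]
}}

```text
time: 0.88
eef_pos: [0.3727, -0.3344, 0.2052]
tcp_rot: [0.004, 3.141, 0.0]
wrist_force: [1.3, -0.1, -0.3]
gripper_width: -0.001
```

```bash
python3 -c "
from h import *
plan(610,5,120,-180)"
```

```text
t 0.88 pos [ 372.7 -334.4  205.2] yaw 179.87 F [ 1.3 -0.1 -0.3] w -0.00
->delta [-236.5  339.9   85.3] len 422.8 rot [ 0.      0.0004 -0.0023]
```

{"op": "drive_tool", "data": {
  "grip": [1, 1, 1, 1, 1],
  "delta_pos": [
    [-33, 48, 0],
    [-67, 96, 0],
    [-100, 144, 0],
    [-133, 192, 0],
    [-166, 238, 20]
  ],
  "delta_rot": [
    [0, 0, 0],
    [0, 0, 0],
    [0, 0, 0],
    [0, 0, 0],
    [0, 0, 0]
  ]
}}

```text
time: 1.5
eef_pos: [0.5398, -0.0962, 0.1868]
tcp_rot: [-0.0, 3.138, 0.0]
wrist_force: [0.5, -0.3, 0.3]
gripper_width: -0.002
```

{"op": "drive_tool", "data": {
  "grip": [1, 1, 1, 1, 1],
  "delta_pos": [
    [-25, 35, 20],
    [-50, 70, 40],
    [-70, 100, 60],
    [-70, 100, 90],
    [-70, 100, 115]
  ],
  "delta_rot": [
    [0, 0, 0],
    [0, 0, 0],
    [0, 0, 0],
    [0, 0, 0],
    [0, 0, 0]
  ]
}}

```text
time: 2.12
eef_pos: [0.6078, 0.0025, 0.0683]
tcp_rot: [0.001, -3.14, 0.0]
wrist_force: [0.6, -0.2, 0.0]
gripper_width: -0.002
```

```bash
python3 -c "
from h import *
block('a1');plan(610,5,10,-180)"
```

```text
block c 536.6 66.8  long 124.2 short 89.1  ang 22.56 area 1958
corners [[462.0, 84.0], [496.0, 2.0], [611.0, 50.0], [577.0, 132.0]]
t 2.17 pos [605.8   2.3  64.4] yaw 179.99 F [-1.6 -0.1 -4. ] w 0.00
->delta [-4.5  2.7 54.3] len 54.6 rot [-0.0001 -0.0068 -0.0001]
```

View pics/a1.png

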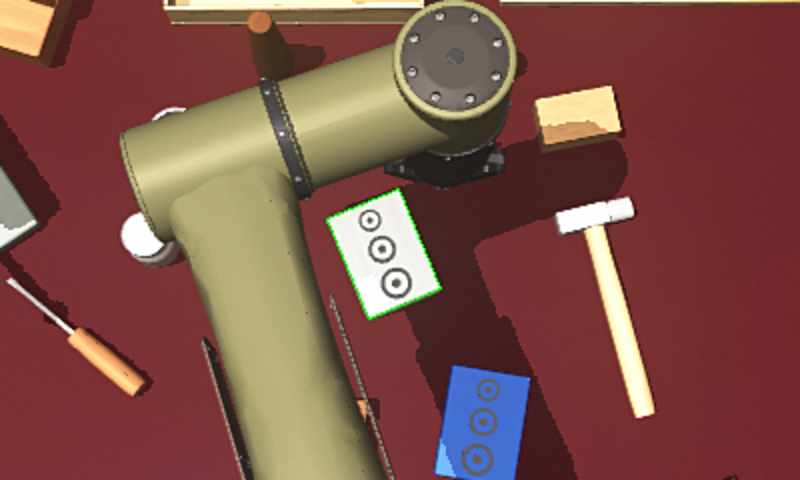

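The block outline is clean at (385,255) in the crop. The wrist hangs over the spot beside the fence. I hold for a row and check the force before going down.

{"op": "drive_tool", "data": {
  "grip": [1, 1],
  "delta_pos": [
    [0, 0, 0],
    [0, 0, 0]
  ],
  "delta_rot": [
    [0, 0, 0],
    [0, 0, 0]
  ]
}}

```text
time: 2.42
eef_pos: [0.609, 0.0019, 0.0719]
tcp_rot: [0.0, 3.139, 0.0]
wrist_force: [0.1, -0.5, 0.2]
gripper_width: -0.002
```

```bash
python3 -c "
from h import *
plan(610,5,10,-180)
d=cams.read_camera('top')
print(ray(d,[(364,99),(364,112)],.11),ray(d,[(252,100)],.07))
d=cams.read_camera('side'); cv2.imwrite('pics/s1.png',d['color'])"
```

```text
t 2.42 pos [609.    1.9  71.9] yaw 179.99 F [ 0.1 -0.5  0.2] w -0.00
->delta [-0.9  3.1 61.9] len 62.0 rot [ 0.0003  0.0024 -0.0002]
[[ 0.76083038 -0.05034827  0.11      ]
 [ 0.73152136 -0.05001986  0.11      ]] [[0.77363291 0.19954598 0.07      ]]
```

View pics/s1.png

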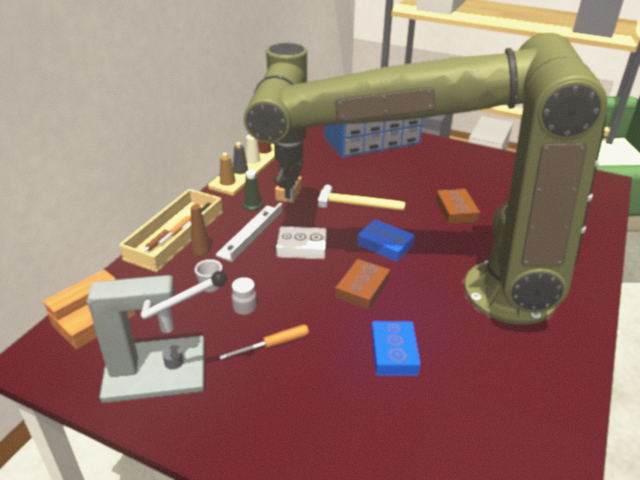

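{"op": "drive_tool", "data": {
  "grip": [1, 1, 1, 1],
  "delta_pos": [
    [-7, 6, 20],
    [-7, 6, 45],
    [-7, 6, 60],
    [-7, 6, 60]
  ],
  "delta_rot": [
    [0, 0, 0],
    [0, 0, 0],
    [0, 0, 0],
    [0, 0, 0]
  ]
}}

```text
time: 3.02
eef_pos: [0.6142, 0.0078, 0.0083]
tcp_rot: [-0.0, -3.139, 0.001]
wrist_force: [0.2, 0.4, 1.2]
gripper_width: -0.004
```

{"op": "drive_tool", "data": {
  "grip": [1, 1, 1, 1, 1],
  "delta_pos": [
    [5, 9, 0],
    [10, 17, 0],
    [15, 25, 0],
    [19, 32, 0],
    [23, 38, 0]
  ],
  "delta_rot": [
    [0, 0, 0],
    [0, 0, 0],
    [0, 0, 0],
    [0, 0, 0],
    [0, 0, 0]
  ]
}}

```text
time: 3.65
eef_pos: [0.5919, 0.0466, 0.0103]
tcp_rot: [-0.0, 3.141, 0.0]
wrist_force: [-0.2, -0.3, 0.4]
gripper_width: -0.0
```

```bash
python3 -c "
from h import *
block('a2');plan(610,5,10,-180)"
```

```text
block c 536.4 66.7  long 123.5 short 89.1  ang 22.50 area 1766
corners [[462.0, 84.0], [496.0, 2.0], [610.0, 49.0], [576.0, 131.0]]
t 3.70 pos [591.6  47.1  10.2] yaw -179.97 F [ 0.5  0.3 -0.1] w 0.00
->delta [-18.4 -42.1   0.2] len 45.9 rot [0.0004 0.0001 0.0005]
```

View pics/a2.png

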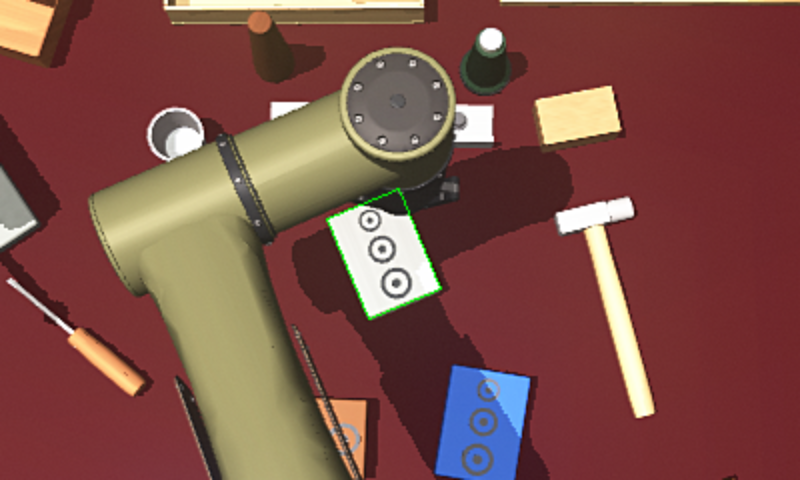

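The green outline says the block has not moved, yet by my sums the finger should be in contact, with force near zero. I check the side view.

```bash
python3 -c "
from h import *
block('a3')
for n in ('side','top'):
    d=cams.read_camera(n); o=r.get_obs(); p=np.array(o['eef_pos']); q=proj(d,[p,p+[0,0,.1]]); print(n,q)
    u,v=q[0].astype(int); im=d['color'].copy(); cv2.drawMarker(im,(u,v),(0,255,0),0,8); cv2.imwrite('pics/z%s.png'%n,cv2.resize(im[v-60:v+60,u-80:u+80],None,fx=5,fy=5))
"
```

```text
block c 536.6 66.9  long 124.3 short 88.9  ang 22.67 area 1748
corners [[462.0, 84.0], [496.0, 2.0], [611.0, 50.0], [577.0, 132.0]]
side [[287.98624118 234.43111436]
 [287.26793118 203.68972618]]
top [[320.50463215 184.19300683]
 [320.08080616 174.94664512]]
```

View pics/zside.png

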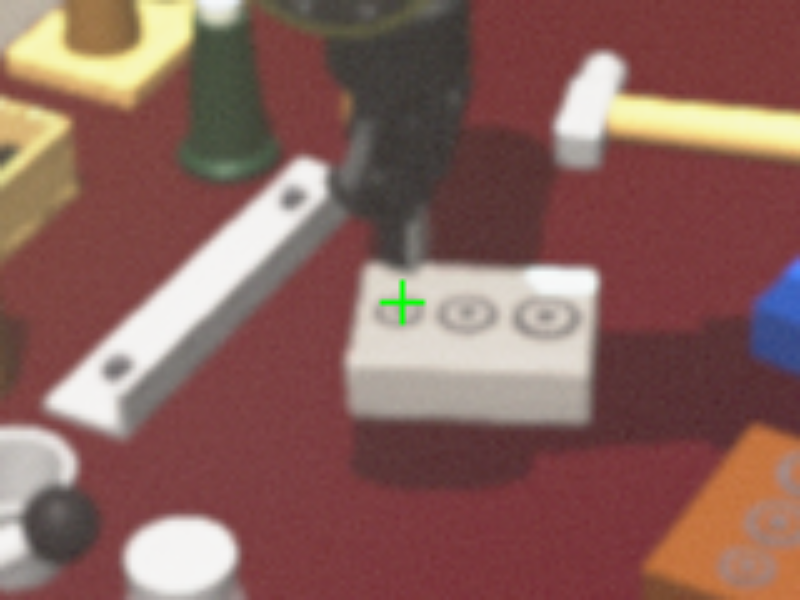

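View pics/ztop.png

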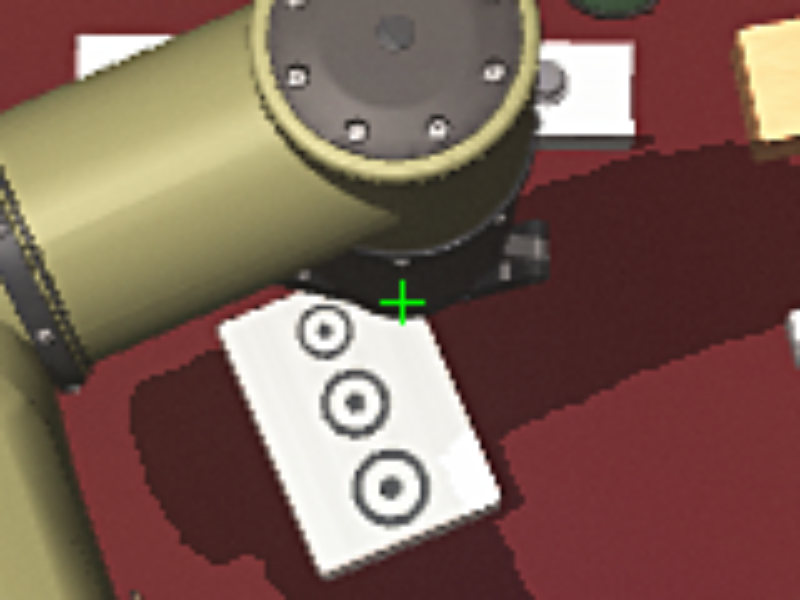

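```bash
python3 -c "
from h import *
d=cams.read_camera('side')
c=np.array([(365,265),(598,268),(594,372),(347,362)])/5+[207,174]
print(ray(d,c,.036).round(3))
R=cv2.Rodrigues(d['rvec'])[0]; print('cam',-R.T@d['tvec'])
W=wpts(d)
for p in [(288,215),(288,222),(290,224),(288,208),(300,235),(310,232)]: print(p,W[p[1],p[0]].round(3))
d=cams.read_camera('top'); W=wpts(d)
for p in [(320,184),(320,179),(326,175),(318,200)]: print(p,W[p[1],p[0]].round(3))
o=r.get_obs(); print(o['eef_pos'],o['joint_positions'],o['wrist_force'])
"
```

```text
[[0.61  0.057 0.036]
 [0.497 0.003 0.036]
 [0.46  0.087 0.036]
 [0.577 0.137 0.036]]
cam [-0.03308587  1.18267459  0.96018727]
(288, 215) [0.583 0.061 0.086]
(288, 222) [0.586 0.055 0.059]
(290, 224) [0.582 0.052 0.051]
(288, 208) [0.584 0.057 0.105]
(300, 235) [0.543 0.069 0.039]
(310, 232) [0.527 0.043 0.037]
(320, 184) [0.547 0.045 0.236]
(320, 179) [0.547 0.045 0.279]
(326, 175) [0.543 0.034 0.333]
(318, 200) [0.549 0.052 0.042]
[0.5921792  0.0458126  0.01007624] [ 4.14375588e-01  8.94146328e-02 -2.22318769e-01 -3.69412807e-05
 -1.25912887e+00 -1.98557055e+00] [ 0.69698735 -0.37544014 -0.06136002]
```

```bash
python3 -c "
from h import *
d=cams.read_camera('side')
print(proj(d,[[.609,.002,.072],[.609,.002,.172]]))
im=cv2.imread('pics/s1.png'); cv2.imwrite('pics/s1z.png',cv2.resize(im[140:240,230:350],None,fx=6,fy=6))
cv2.imwrite('pics/s2z.png',cv2.resize(d['color'][170:270,230:350],None,fx=6,fy=6))
"
```

```text
[[289.70551623 205.91780052]
 [289.05389152 174.10878908]]
```

View pics/s1z.png

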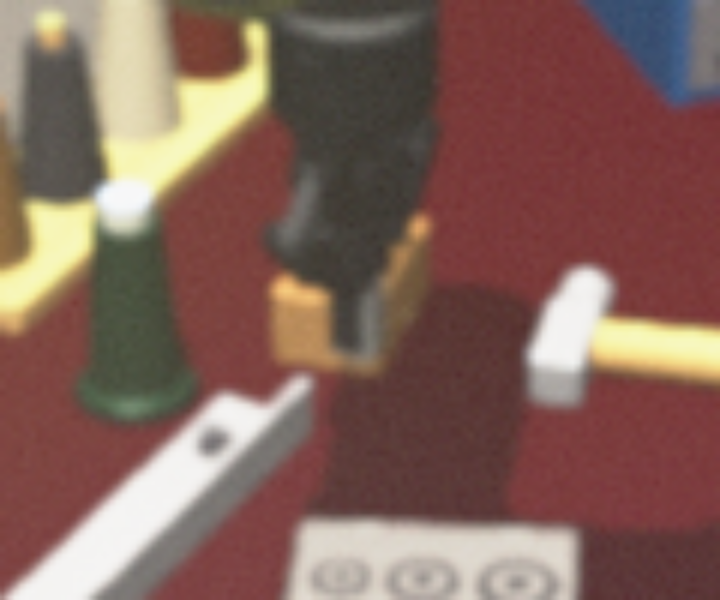

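View pics/s2z.png

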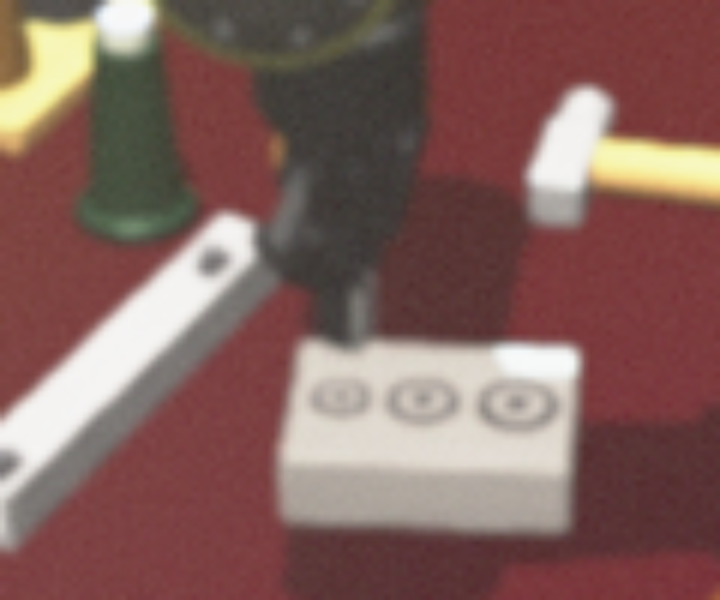

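In the side view the fingertip ends at about (288,227), level with the block's top edge. So the real tip seems to sit about 25 mm higher than the reported TCP and is hovering over the block. I back out and check the tip height against the table.

{"op": "drive_tool", "data": {
  "grip": [1, 1, 1, 1, 1],
  "delta_pos": [
    [-8, -16, 0],
    [-16, -32, 0],
    [-24, -48, 0],
    [-24, -48, 0],
    [-24, -48, 0]
  ],
  "delta_rot": [
    [0, 0, 0],
    [0, 0, 0],
    [0, 0, 0],
    [0, 0, 0],
    [0, 0, 0]
  ]
}}

```text
time: 4.62
eef_pos: [0.6161, -0.0024, 0.0099]
tcp_rot: [-0.002, -3.141, -0.0]
wrist_force: [-1.0, -0.3, 0.3]
gripper_width: 0.0
```

```bash
python3 -c "
from h import *
plan(616,0,10,-180)
d=cams.read_camera('side'); o=r.get_obs(); p=np.array(o['eef_pos']); print(proj(d,[p,p+[0,0,.1]]))
u,v=proj(d,p)[0].astype(int); cv2.imwrite('pics/s3z.png',cv2.resize(d['color'][v-60:v+40,u-60:u+60],None,fx=6,fy=6)); print(u,v)
W=wpts(d)
for vv in range(v-30,v+14,2): print(vv,W[vv,u].round(3), W[vv,u+3].round(3))
"
```

```text
t 4.62 pos [616.1  -2.4   9.9] yaw 179.94 F [-1.  -0.3  0.3] w 0.00
->delta [ 0.1  2.4 -0.1] len 2.4 rot [ 0.0001 -0.0004 -0.001 ]
[[288.541936   223.08387216]
 [287.86411067 192.7615717 ]]
288 223
193 [0.607 0.015 0.121] [0.602 0.007 0.118]
195 [0.606 0.016 0.116] [0.599 0.012 0.116]
197 [0.607 0.014 0.108] [0.601 0.009 0.107]
199 [0.606 0.016 0.103] [0.6   0.01  0.102]
201 [0.611 0.008 0.091] [0.606 0.001 0.088]
203 [0.609 0.012 0.088] [0.603 0.005 0.085]
205 [0.602 0.024 0.09 ] [0.604 0.004 0.078]
207 [0.611 0.008 0.072] [0.605 0.003 0.07 ]
209 [0.608 0.013 0.069] [ 0.606 -0.     0.062]
211 [0.612 0.008 0.058] [0.605 0.002 0.057]
213 [0.611 0.009 0.053] [ 0.607 -0.     0.048]
215 [0.612 0.007 0.044] [ 0.609 -0.005  0.038]
217 [ 0.636 -0.037  0.003] [ 0.631 -0.045 -0.   ]
219 [ 0.635 -0.035 -0.002] [ 0.629 -0.04  -0.004]
221 [ 0.633 -0.031 -0.006] [ 0.623 -0.029 -0.002]
223 [ 0.624 -0.014 -0.   ] [ 0.615 -0.014  0.003]
225 [ 0.621 -0.007 -0.001] [ 0.614 -0.012 -0.002]
227 [0.593 0.044 0.033] [0.584 0.043 0.035]
229 [0.587 0.055 0.036] [0.579 0.052 0.037]
231 [0.585 0.059 0.033] [0.576 0.059 0.035]
233 [0.576 0.076 0.04 ] [0.573 0.065 0.034]
235 [0.573 0.081 0.037] [0.567 0.075 0.035]
```

View pics/s3z.png

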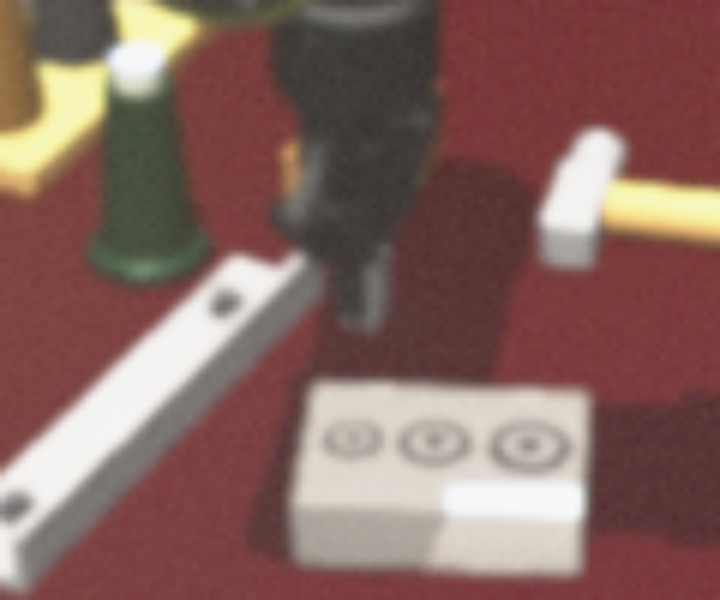

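The depth reading confirms it: the visible tip is at z≈0.041 while the reported TCP is at 0.010. I go down in small steps and watch the force.

{"op": "drive_tool", "data": {
  "grip": [1, 1, 1],
  "delta_pos": [
    [0, 0, 4],
    [0, 0, 8],
    [0, 0, 8]
  ],
  "delta_rot": [
    [0, 0, 0],
    [0, 0, 0],
    [0, 0, 0]
  ]
}}

```text
time: 5.05
eef_pos: [0.6156, -0.0019, 0.0014]
tcp_rot: [0.0, -3.14, 0.0]
wrist_force: [-0.3, 0.1, -0.8]
gripper_width: 0.003
```

{"op": "drive_tool", "data": {
  "grip": [1, 1, 1],
  "delta_pos": [
    [0, 0, 3],
    [0, 0, 6],
    [0, 0, 6]
  ],
  "delta_rot": [
    [0, 0, 0],
    [0, 0, 0],
    [0, 0, 0]
  ]
}}

```text
time: 5.42
eef_pos: [0.6158, -0.0021, -0.0043]
tcp_rot: [-0.0, -3.141, 0.0]
wrist_force: [-0.6, 0.4, 0.4]
gripper_width: -0.004
```

```bash
python3 -c "
from h import *
plan(616,0,10,-180)
d=cams.read_camera('side'); o=r.get_obs(); p=np.array(o['eef_pos'])
u,v=proj(d,p)[0].astype(int); cv2.imwrite('pics/s4z.png',cv2.resize(d['color'][v-60:v+40,u-60:u+60],None,fx=6,fy=6)); print(u,v)
W=wpts(d)
for vv in range(v-16,v+6,2): print(vv,W[vv,u].round(3), W[vv,u+3].round(3))
"
```

```text
t 5.42 pos [615.8  -2.1  -4.3] yaw 179.99 F [-0.6  0.4  0.4] w -0.00
->delta [ -0.1   2.1 -14.3] len 14.5 rot [-0.     -0.0007 -0.0002]
288 227
211 [0.607 0.017 0.065] [0.606 0.001 0.056]
213 [0.611 0.009 0.052] [0.606 0.002 0.05 ]
215 [0.61  0.01  0.047] [0.606 0.001 0.042]
217 [0.61  0.011 0.041] [0.604 0.005 0.038]
219 [0.607 0.017 0.039] [0.605 0.004 0.031]
221 [0.614 0.005 0.022] [ 0.622 -0.028 -0.001]
223 [ 0.624 -0.014  0.   ] [ 0.617 -0.019 -0.001]
225 [ 0.617 -0.001  0.003] [ 0.615 -0.015 -0.005]
227 [0.59  0.05  0.038] [0.584 0.043 0.035]
229 [0.587 0.055 0.036] [0.58  0.052 0.036]
231 [0.584 0.061 0.034] [0.574 0.062 0.038]
```

View pics/s4z.png

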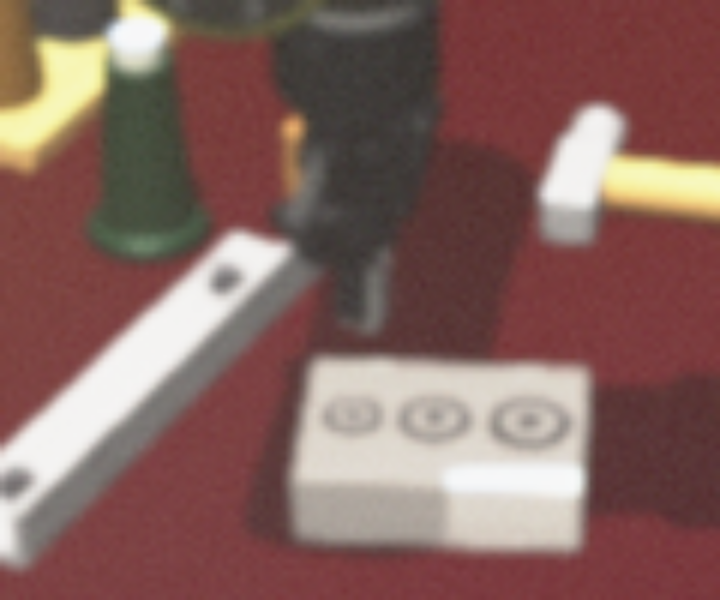

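{"op": "drive_tool", "data": {
  "grip": [1, 1, 1, 1],
  "delta_pos": [
    [0, 3, 4],
    [0, 6, 8],
    [0, 8, 12],
    [0, 8, 12]
  ],
  "delta_rot": [
    [0, 0, 0],
    [0, 0, 0],
    [0, 0, 0],
    [0, 0, 0]
  ]
}}

```text
time: 5.98
eef_pos: [0.6157, 0.0061, -0.0165]
tcp_rot: [0.0, -3.141, 0.0]
wrist_force: [-0.7, -0.5, 0.3]
gripper_width: 0.003
```

```bash
python3 -c "
from h import *
plan(616,0,10,-180)
d=cams.read_camera('side'); o=r.get_obs(); p=np.array(o['eef_pos'])
u,v=proj(d,p)[0].astype(int); cv2.imwrite('pics/s5z.png',cv2.resize(d['color'][v-60:v+40,u-60:u+60],None,fx=6,fy=6)); print(u,v)
"
```

```text
t 5.97 pos [615.7   6.1 -16.5] yaw -180.0 F [-0.7 -0.5  0.3] w 0.00
->delta [ -0.2  -6.1 -26.5] len 27.2 rot [-0.0001 -0.001   0.0001]
287 232
```

View pics/s5z.png

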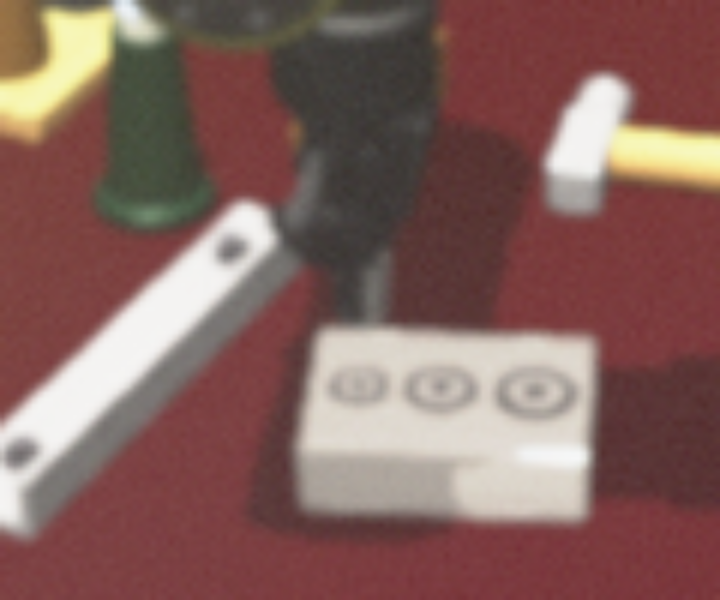

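The tip is now below the block's top edge: its lower end is hidden behind the edge at (365,320). First push.

{"op": "drive_tool", "data": {
  "grip": [1, 1, 1, 1, 1],
  "delta_pos": [
    [6, 10, 0],
    [12, 20, 0],
    [16, 27, 0],
    [20, 34, 0],
    [24, 40, 0]
  ],
  "delta_rot": [
    [0, 0, 0],
    [0, 0, 0],
    [0, 0, 0],
    [0, 0, 0],
    [0, 0, 0]
  ]
}}

```text
time: 6.65
eef_pos: [0.5922, 0.0464, -0.0156]
tcp_rot: [0.0, 3.141, 0.0]
wrist_force: [2.6, -2.3, -0.2]
gripper_width: -0.002
```

```bash
python3 -c "
from h import *
block('a4');plan(610,5,10,-180)"
```

```text
block c 524.2 76.3  long 124.2 short 89.0  ang 30.12 area 1877
corners [[448.0, 84.0], [493.0, 7.0], [600.0, 69.0], [556.0, 146.0]]
t 6.70 pos [591.7  47.  -15.7] yaw -179.98 F [ 0.6  0.4 -0.1] w 0.00
->delta [-18.3 -42.  -25.7] len 52.5 rot [0.0004 0.0003 0.0003]
```

View pics/a4.png

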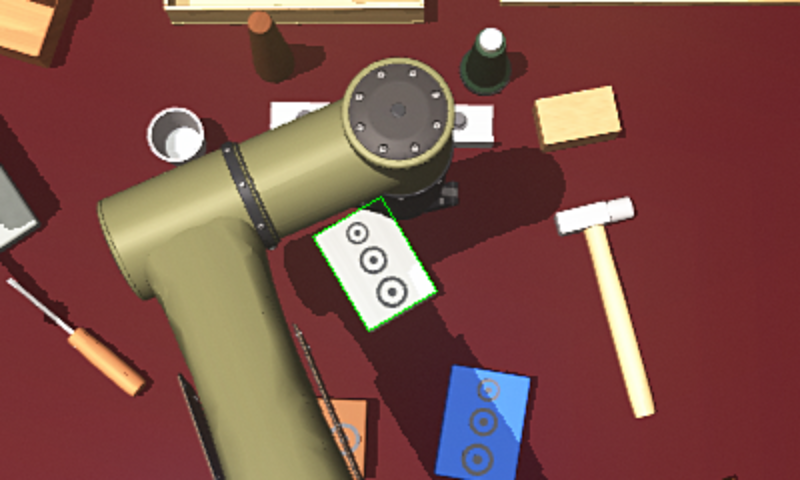

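The push moved the block 15 mm and turned it 7.5°, so it turns slowly for the distance shifted (contacts near its edges). I alternate sides with a larger lever, starting at the opposite corner A from the far-left side.

{"op": "drive_tool", "data": {
  "grip": [1, 1, 1, 1, 1],
  "delta_pos": [
    [-4, -7, -30],
    [20, 0, -70],
    [70, 25, -75],
    [120, 52, -75],
    [157, 76, -70]
  ],
  "delta_rot": [
    [0, 0, 0],
    [0, 0, 0],
    [0, 0, 0],
    [0, 0, 0],
    [0, 0, 0]
  ]
}}

```text
time: 7.32
eef_pos: [0.4334, 0.1228, 0.0543]
tcp_rot: [0.0, 3.142, 0.002]
wrist_force: [0.7, 0.7, -0.1]
gripper_width: 0.002
```

```bash
python3 -c "
from h import *
block('a5');plan(435,121,-16,-180)"
```

```text
block c 525.3 74.0  long 124.1 short 82.9  ang 30.44 area 1659
corners [[451.0, 78.0], [493.0, 7.0], [600.0, 70.0], [558.0, 141.0]]
t 7.38 pos [430.5 124.4  53.2] yaw -179.93 F [ 0.8  4.  -0.9] w -0.00
->delta [-4.7 -3.6 69.2] len 69.4 rot [ 0.0021 -0.002   0.0012]
```

View pics/a5.png

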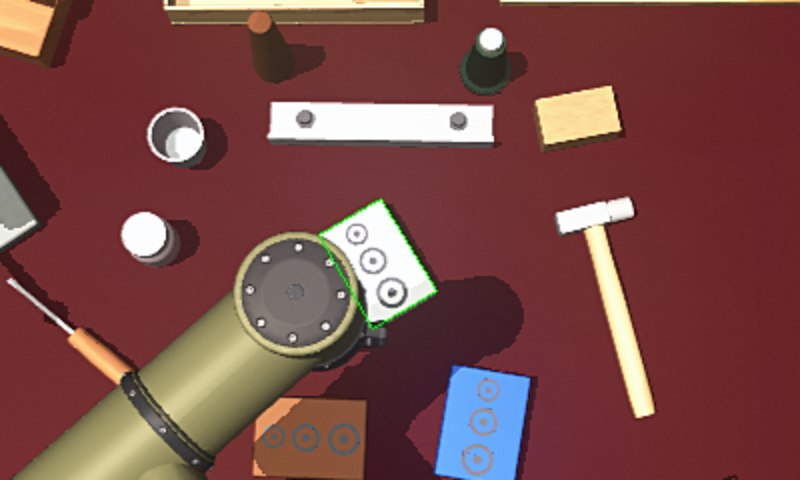

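{"op": "drive_tool", "data": {
  "grip": [1, 1, 1, 1],
  "delta_pos": [
    [0, 0, 25],
    [0, 0, 50],
    [0, 0, 70],
    [0, 0, 70]
  ],
  "delta_rot": [
    [0, 0, 0],
    [0, 0, 0],
    [0, 0, 0],
    [0, 0, 0]
  ]
}}

```text
time: 7.88
eef_pos: [0.4337, 0.1213, -0.0175]
tcp_rot: [-0.0, -3.138, 0.003]
wrist_force: [0.6, 0.1, -0.2]
gripper_width: 0.001
```

{"op": "drive_tool", "data": {
  "grip": [1, 1, 1, 1, 1],
  "delta_pos": [
    [-5, -15, 0],
    [-9, -27, 0],
    [-12, -37, 0],
    [-15, -46, 0],
    [-18, -55, 0]
  ],
  "delta_rot": [
    [0, 0, 0],
    [0, 0, 0],
    [0, 0, 0],
    [0, 0, 0],
    [0, 0, 0]
  ]
}}

```text
time: 8.5
eef_pos: [0.4535, 0.0665, -0.0157]
tcp_rot: [0.001, 3.141, 0.001]
wrist_force: [-1.2, 2.1, 1.1]
gripper_width: 0.002
```

```bash
python3 -c "
from h import *
block('a6');plan(435,121,-16,-180)"
```

```text
block c 583.4 85.0  long 77.9 short 40.9  ang 95.22 area 279
corners [[559.0, 122.0], [567.0, 44.0], [607.0, 48.0], [600.0, 126.0]]
t 8.55 pos [453.6  65.7 -15.8] yaw 179.96 F [-0.1 -0.9  0.4] w 0.00
->delta [18.6 55.3  0.2] len 58.4 rot [-0.0003  0.0002 -0.0007]
```

View pics/a6.png

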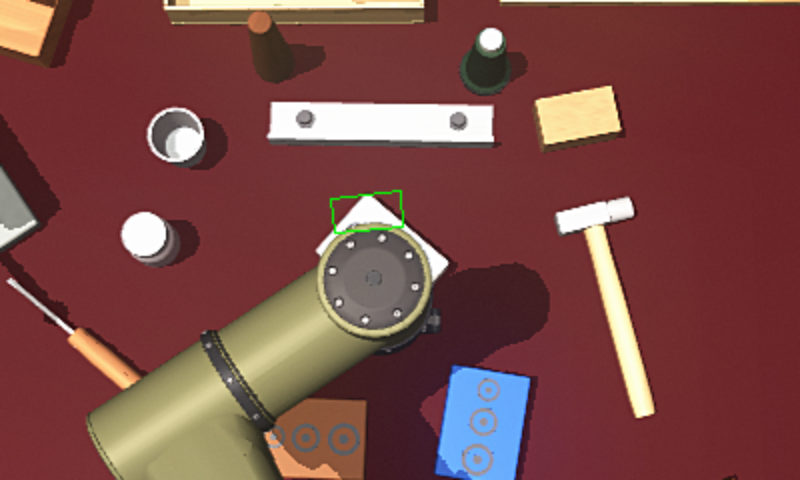

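The gripper hides much of the block, but the visible corners (370,195), (450,265) and (318,248) put it at roughly 49° with its middle near the start. I lift, cross over to the C side and measure on the way.

{"op": "drive_tool", "data": {
  "grip": [1, 1, 1, 1, 1],
  "delta_pos": [
    [3, 9, -30],
    [0, 0, -70],
    [-45, -25, -75],
    [-95, -50, -75],
    [-150, -80, -75]
  ],
  "delta_rot": [
    [0, 0, 0],
    [0, 0, 0],
    [0, 0, 0],
    [0, 0, 0],
    [0, 0, 0]
  ]
}}

```text
time: 9.18
eef_pos: [0.6047, -0.0141, 0.0592]
tcp_rot: [-0.001, 3.141, -0.0]
wrist_force: [0.0, 1.2, 0.3]
gripper_width: -0.001
```

```bash
python3 -c "
from h import *
block('a7');plan(610,5,-16,-180)"
```

```text
block c 532.1 67.7  long 124.3 short 90.0  ang 49.73 area 1935
corners [[458.0, 49.0], [526.0, -9.0], [607.0, 86.0], [538.0, 144.0]]
t 9.22 pos [608.1 -18.1  54.6] yaw 179.89 F [-2.4  0.2 -4.4] w 0.00
->delta [-2.1 23.4 70.5] len 74.3 rot [-0.0046 -0.0046 -0.0019]
```

View pics/a7.png

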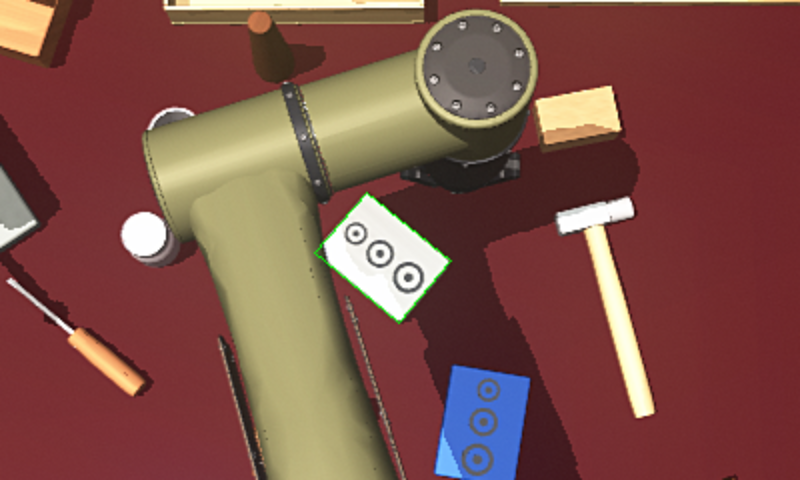

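{"op": "drive_tool", "data": {
  "grip": [1, 1, 1, 1, 1],
  "delta_pos": [
    [-20, 30, 0],
    [-25, 65, 10],
    [-25, 65, 45],
    [-25, 65, 75],
    [-25, 65, 75]
  ],
  "delta_rot": [
    [0, 0, 0],
    [0, 0, 0],
    [0, 0, 0],
    [0, 0, 0],
    [0, 0, 0]
  ]
}}

```text
time: 9.85
eef_pos: [0.6257, 0.0511, -0.0193]
tcp_rot: [-0.001, -3.135, 0.003]
wrist_force: [0.5, -0.1, 0.4]
gripper_width: -0.0
```

{"op": "drive_tool", "data": {
  "grip": [1, 1, 1, 1, 1],
  "delta_pos": [
    [10, 12, 0],
    [18, 22, 0],
    [25, 30, 0],
    [32, 38, 0],
    [38, 45, 0]
  ],
  "delta_rot": [
    [0, 0, 0],
    [0, 0, 0],
    [0, 0, 0],
    [0, 0, 0],
    [0, 0, 0]
  ]
}}

```text
time: 10.48
eef_pos: [0.5903, 0.0977, -0.0149]
tcp_rot: [-0.0, 3.14, 0.001]
wrist_force: [2.6, -0.7, 0.6]
gripper_width: -0.001
```

```bash
python3 -c "
from h import *
block('a8');plan(610,5,-16,-180)"
```

```text
block c 517.4 72.5  long 124.5 short 90.0  ang 68.07 area 2029
corners [[452.0, 32.0], [536.0, -2.0], [582.0, 113.0], [499.0, 147.0]]
t 10.53 pos [589.4  98.3 -15.3] yaw -179.97 F [ 1.6 -0.2  0.7] w 0.00
->delta [-20.6 -93.4   0.6] len 95.6 rot [0.0007 0.0005 0.0005]
```

View pics/a8.png

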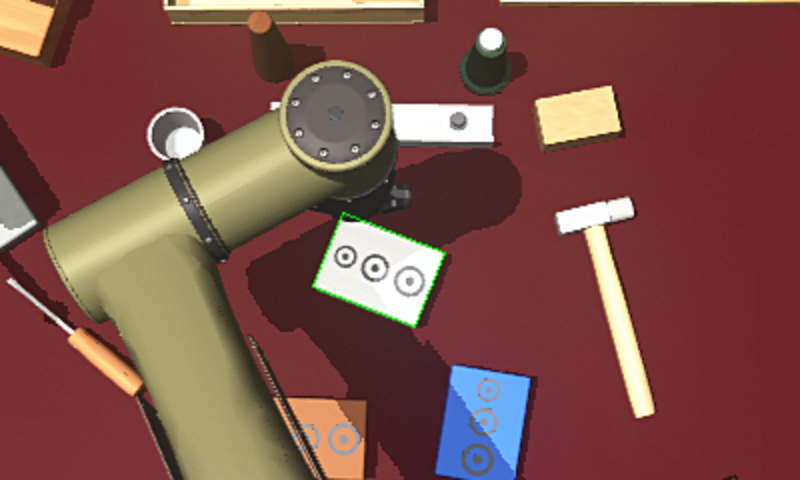

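{"op": "drive_tool", "data": {
  "grip": [1, 1, 1, 1, 1],
  "delta_pos": [
    [-6, -6, -30],
    [10, -5, -70],
    [65, -15, -75],
    [120, -25, -75],
    [166, -37, -75]
  ],
  "delta_rot": [
    [0, 0, 0],
    [0, 0, 0],
    [0, 0, 0],
    [0, 0, 0],
    [0, 0, 0]
  ]
}}

```text
time: 11.15
eef_pos: [0.4215, 0.0596, 0.0581]
tcp_rot: [-0.0, -3.139, 0.0]
wrist_force: [-0.8, -0.2, 1.7]
gripper_width: 0.006
```

{"op": "drive_tool", "data": {
  "grip": [1, 1, 1, 1],
  "delta_pos": [
    [0, 0, 25],
    [0, 0, 50],
    [0, 0, 75],
    [0, 0, 75]
  ],
  "delta_rot": [
    [0, 0, 0],
    [0, 0, 0],
    [0, 0, 0],
    [0, 0, 0]
  ]
}}

```text
time: 11.65
eef_pos: [0.4217, 0.0593, -0.0182]
tcp_rot: [-0.001, -3.136, 0.003]
wrist_force: [-0.2, -0.3, 1.1]
gripper_width: -0.002
```

{"op": "drive_tool", "data": {
  "grip": [1, 1, 1, 1, 1],
  "delta_pos": [
    [-13, -8, 0],
    [-24, -15, 0],
    [-34, -21, 0],
    [-42, -26, 0],
    [-49, -30, 0]
  ],
  "delta_rot": [
    [0, 0, 0],
    [0, 0, 0],
    [0, 0, 0],
    [0, 0, 0],
    [0, 0, 0]
  ]
}}

```text
time: 12.28
eef_pos: [0.4733, 0.0296, -0.0159]
tcp_rot: [-0.001, -3.141, 0.0]
wrist_force: [-3.8, 0.0, 2.0]
gripper_width: -0.002
```

```bash
python3 -c "
from h import *
block('a9');plan(610,5,-16,-180)"
```

```text
block c 556.5 107.2  long 50.2 short 42.1  ang 86.51 area 292
corners [[534.0, 83.0], [576.0, 81.0], [579.0, 131.0], [537.0, 134.0]]
t 12.32 pos [474.   29.5 -15.8] yaw 179.97 F [ 0.5 -1.  -0.1] w -0.00
->delta [-136.   -24.4    0.2] len 138.2 rot [-0.0002  0.0003 -0.0006]
```

View pics/a9.png

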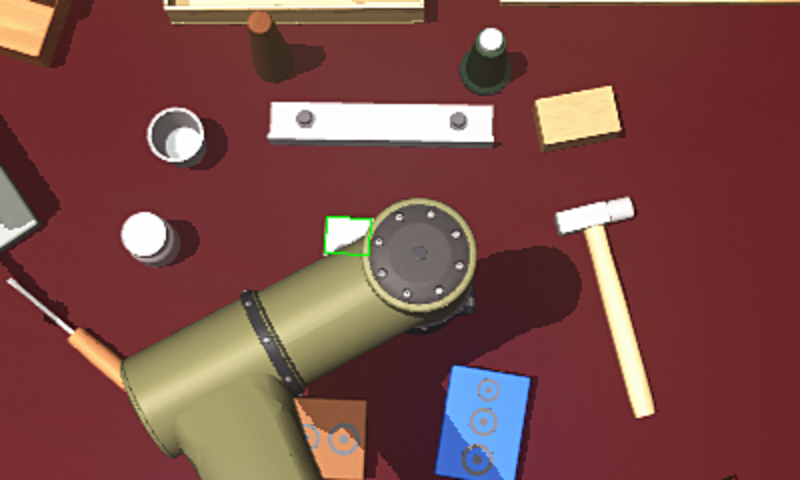

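Only the block's left-front end is visible at (348,233), with its edge close to square. I back off toward the robot for a clear view.

{"op": "drive_tool", "data": {
  "grip": [1, 1, 0.5, 0, 0],
  "delta_pos": [
    [10, 4, 0],
    [40, 10, -20],
    [75, 10, -40],
    [85, 10, -60],
    [85, 10, -60]
  ],
  "delta_rot": [
    [0, 0, 0],
    [0, 0, 0],
    [0, 0, 0],
    [0, 0, 0],
    [0, 0, 0]
  ]
}}

```text
time: 12.95
eef_pos: [0.3885, 0.0412, 0.0459]
tcp_rot: [-0.002, 3.137, 0.005]
wrist_force: [-0.1, 0.2, -0.6]
gripper_width: 0.636
```

```bash
python3 -c "
from h import *
block('b1');plan(420,65,-16,-180)
d=cams.read_camera('side'); cv2.imwrite('pics/b1s.png',d['color'])"
```

```text
block c 531.1 71.7  long 124.3 short 89.4  ang 87.01 area 2090
corners [[483.0, 12.0], [572.0, 7.0], [579.0, 131.0], [490.0, 136.0]]
t 13.00 pos [388.1  40.9  44.5] yaw -179.95 F [ 0.1 -0.  -0.1] w 0.72
->delta [-31.8  24.   60.6] len 72.5 rot [0.002  0.0022 0.0009]
```

View pics/b1.png

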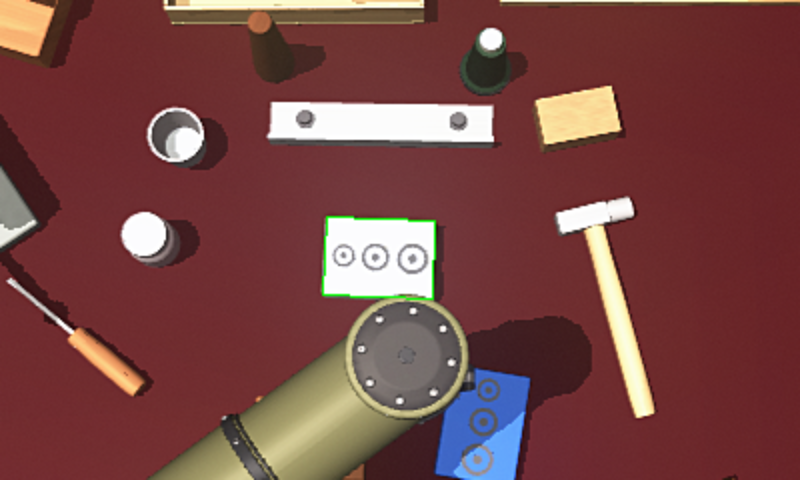

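View pics/b1s.png

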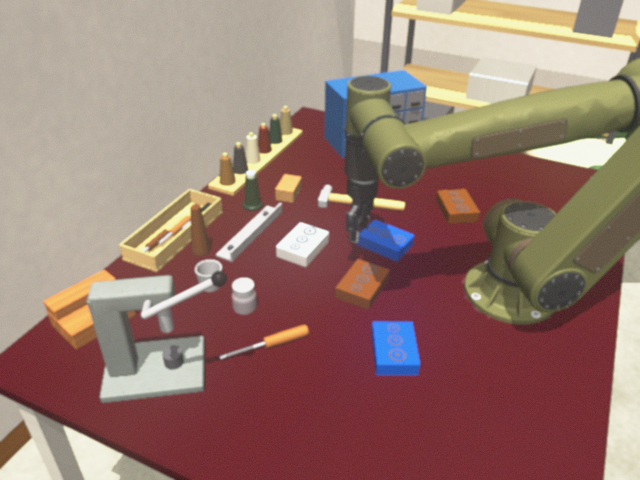

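The block is at (531,72) mm and 87.0°, 2° short of square and 7 mm from where it started. I set the jaws half open as a two-point pusher aligned to the fence, and check the tip height before pushing.

{"op": "drive_tool", "data": {
  "grip": [0.5, 0.5, 0.5, 0.5, 0.5],
  "delta_pos": [
    [-25, 16, 0],
    [-47, 32, 10],
    [-47, 32, 30],
    [-47, 32, 50],
    [-47, 32, 50]
  ],
  "delta_rot": [
    [0, 0, 0.017],
    [0, 0, 0.017],
    [0, 0, 0.017],
    [0, 0, 0.017],
    [0, 0, 0.017]
  ]
}}

```text
time: 13.68
eef_pos: [0.4333, 0.071, -0.0088]
tcp_rot: [-0.028, -3.136, 0.004]
wrist_force: [0.4, -0.5, 0.5]
gripper_width: 0.5
```

```bash
python3 -c "
from h import *
plan(445,72,-22,179.02)
d=cams.read_camera('side'); o=r.get_obs(); p=np.array(o['eef_pos'])
u,v=proj(d,p)[0].astype(int); cv2.imwrite('pics/b2.png',cv2.resize(d['color'][v-60:v+40,u-60:u+60],None,fx=6,fy=6)); print(u,v)
W=wpts(d)
for uu in range(u-8,u+9,4):
  print(uu,[(vv,)+tuple((W[vv,uu]*1000).astype(int)) for vv in range(v-14,v+14,3)])
"
```

```text
t 13.68 pos [433.3  71.   -8.8] yaw 178.98 F [ 0.4 -0.5  0.5] w 0.50
->delta [-11.7   1.2  13.2] len 17.7 rot [-0.0028 -0.0051 -0.0007]
336 260
328 [(246, np.int64(438), np.int64(120), np.int64(73)), (249, np.int64(437), np.int64(123), np.int64(66)), (252, np.int64(466), np.int64(56), np.int64(0)), (255, np.int64(463), np.int64(63), np.int64(-3)), (258, np.int64(455), np.int64(80), np.int64(0)), (261, np.int64(450), np.int64(92), np.int64(1)), (264, np.int64(444), np.int64(104), np.int64(2)), (267, np.int64(439), np.int64(114), np.int64(1)), (270, np.int64(435), np.int64(123), np.int64(0)), (273, np.int64(431), np.int64(133), np.int64(-1))]
332 [(246, np.int64(424), np.int64(127), np.int64(83)), (249, np.int64(425), np.int64(125), np.int64(72)), (252, np.int64(432), np.int64(108), np.int64(48)), (255, np.int64(434), np.int64(103), np.int64(34)), (258, np.int64(433), np.int64(105), np.int64(26)), (261, np.int64(439), np.int64(90), np.int64(3)), (264, np.int64(438), np.int64(92), np.int64(-4)), (267, np.int64(430), np.int64(111), np.int64(2)), (270, np.int64(427), np.int64(117), np.int
[... 867 characters left out ...]
 (264, np.int64(417), np.int64(88), np.int64(0)), (267, np.int64(414), np.int64(96), np.int64(-2)), (270, np.int64(407), np.int64(112), np.int64(2)), (273, np.int64(402), np.int64(123), np.int64(1))]
344 [(246, np.int64(424), np.int64(51), np.int64(31)), (249, np.int64(435), np.int64(21), np.int64(-3)), (252, np.int64(428), np.int64(38), np.int64(1)), (255, np.int64(424), np.int64(47), np.int64(-1)), (258, np.int64(419), np.int64(59), np.int64(0)), (261, np.int64(414), np.int64(71), np.int64(0)), (264, np.int64(409), np.int64(82), np.int64(-1)), (267, np.int64(403), np.int64(96), np.int64(1)), (270, np.int64(397), np.int64(108), np.int64(2)), (273, np.int64(393), np.int64(117), np.int64(1))]
```

View pics/b2.png

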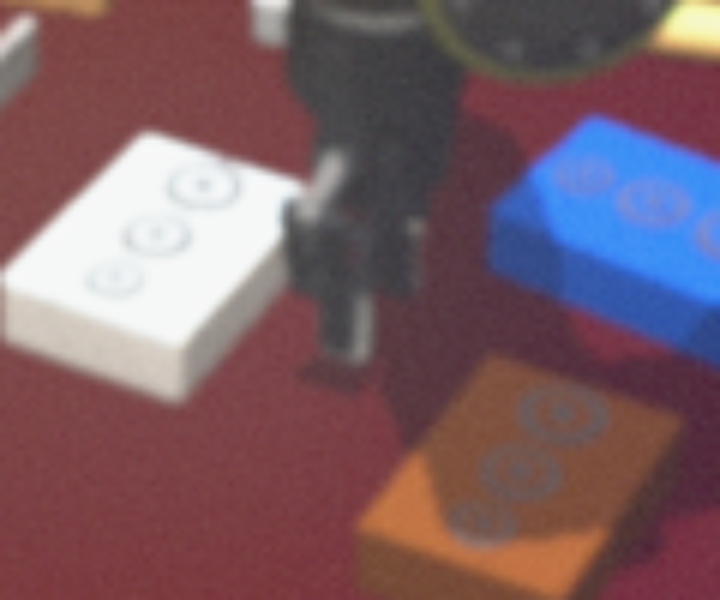

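Two fingertips show, the near one ending at (345,360) in the crop at z≈25 mm. I drop about 13 mm and begin a slow square-up push.

{"op": "drive_tool", "data": {
  "grip": [0.5, 0.5, 0.5, 0.5],
  "delta_pos": [
    [0, 1, 5],
    [0, 1, 10],
    [0, 1, 13],
    [0, 1, 13]
  ],
  "delta_rot": [
    [0, 0, 0],
    [0, 0, 0],
    [0, 0, 0],
    [0, 0, 0]
  ]
}}

```text
time: 14.22
eef_pos: [0.4349, 0.073, -0.019]
tcp_rot: [-0.027, -3.141, 0.0]
wrist_force: [0.5, -0.0, -0.4]
gripper_width: 0.499
```

{"op": "drive_tool", "data": {
  "grip": [0.5, 0.5, 0.5, 0.5, 0.5],
  "delta_pos": [
    [-12, 0, 0],
    [-24, 0, 0],
    [-33, 0, 0],
    [-40, 0, 0],
    [-46, 0, 0]
  ],
  "delta_rot": [
    [0, 0, 0],
    [0, 0, 0],
    [0, 0, 0],
    [0, 0, 0],
    [0, 0, 0]
  ]
}}

```text
time: 14.85
eef_pos: [0.4805, 0.0718, -0.0191]
tcp_rot: [-0.028, -3.139, 0.001]
wrist_force: [-3.7, -0.3, 2.5]
gripper_width: 0.499
```

```bash
python3 -c "
from h import *
block('b3');plan(567,72,-22,179.02)"
```

```text
block c 540.1 18.8  long 75.7 short 15.9  ang 179.75 area 158
corners [[502.0, 11.0], [578.0, 11.0], [578.0, 27.0], [502.0, 27.0]]
t 14.90 pos [481.2  72.  -19.1] yaw 179.0 F [-0.6 -0.6  0.2] w 0.50
->delta [-85.8   1.5   2.8] len 85.8 rot [-0.0005 -0.001  -0.0003]
```

View pics/b3.png

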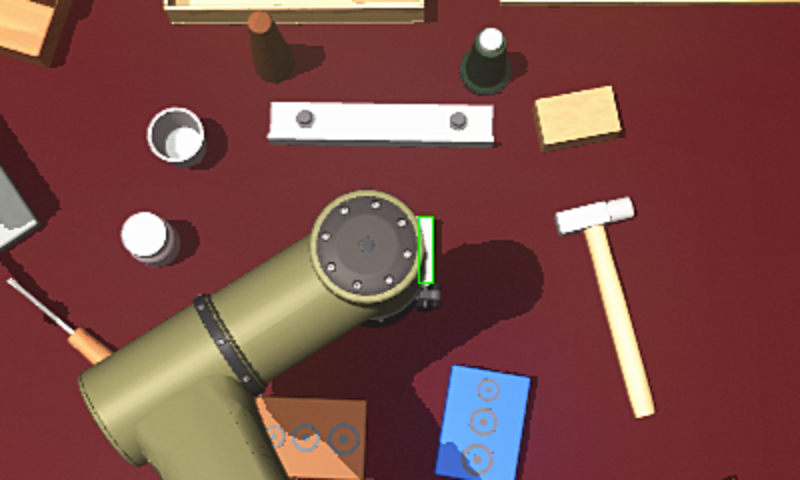

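{"op": "drive_tool", "data": {
  "grip": [0.5, 0.5, 0.5],
  "delta_pos": [
    [-3, 0, 0],
    [-6, 0, 0],
    [-6, 0, 0]
  ],
  "delta_rot": [
    [0, 0, 0],
    [0, 0, 0],
    [0, 0, 0]
  ]
}}

```text
time: 15.28
eef_pos: [0.4871, 0.0723, -0.0191]
tcp_rot: [0.027, 3.141, 0.0]
wrist_force: [-0.7, 0.4, -1.0]
gripper_width: 0.501
```

{"op": "drive_tool", "data": {
  "grip": [0.5, 0.5, 0.5, 0.5],
  "delta_pos": [
    [30, 0, 0],
    [65, 0, 0],
    [90, 0, 0],
    [90, 0, 0]
  ],
  "delta_rot": [
    [0, 0, 0],
    [0, 0, 0],
    [0, 0, 0],
    [0, 0, 0]
  ]
}}

```text
time: 15.78
eef_pos: [0.3971, 0.0745, -0.0182]
tcp_rot: [0.024, 3.139, 0.004]
wrist_force: [-0.2, -0.6, 0.8]
gripper_width: 0.499
```

```bash
python3 -c "
from h import *
block('b4');block();plan(480,72,-22,179.02)"
```

```text
block c 541.5 73.0  long 124.5 short 87.2  ang 89.78 area 2125
corners [[498.0, 11.0], [585.0, 11.0], [585.0, 135.0], [498.0, 135.0]]
block c 541.5 73.0  long 124.5 short 87.2  ang 89.78 area 2124
corners [[498.0, 11.0], [585.0, 11.0], [585.0, 135.0], [498.0, 135.0]]
t 15.88 pos [398.   74.3 -18.1] yaw 179.06 F [0.2 0.7 0.2] w 0.50
->delta [-82.1  -1.    4.1] len 82.2 rot [0.0013 0.0023 0.0007]
```

View pics/b4.png

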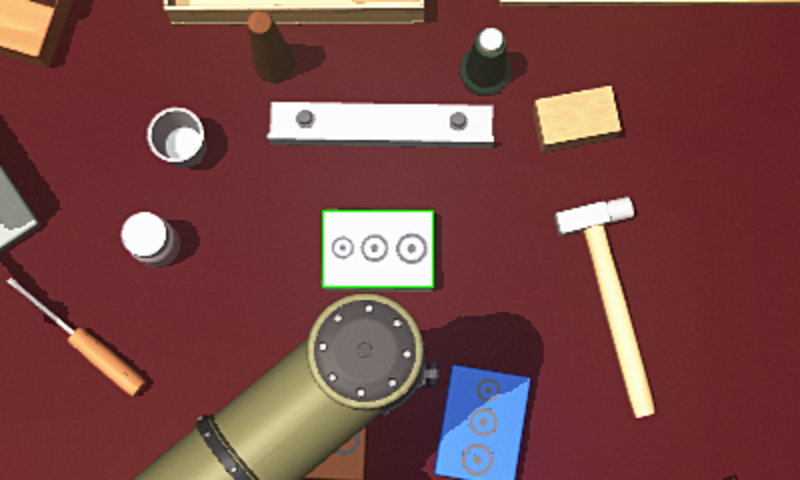

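The block looks square at (378,249) in the crop. I compare both edges with the fence by the same line fit.

```bash
cat >> h.py <<'E'
def sub(g,u,v0,v1,th=160):
    "last bright->dark crossing row in v0..v1, sub-pixel"
    c=g[v0:v1,u]; k=np.where((c[:-1]>=th)&(c[1:]<th))[0][-1]; return v0+k+(c[k]-th)/(c[k]-c[k+1])
def subt(g,u,v0,v1,th=160):
    c=g[v0:v1,u]; k=np.where((c[:-1]<th)&(c[1:]>=th))[0][0]; return v0+k+(th-c[k])/(c[k+1]-c[k])
def edge(d,us,f,v0,v1,z):
    g=cv2.cvtColor(d["color"],cv2.COLOR_BGR2GRAY).astype(float)
    P=ray(d,np.array([(u,f(g,u,v0,v1)) for u in us]),z)[:,:2]*1000
    vx,vy,x0,y0=cv2.fitLine(P.astype(np.float32),cv2.DIST_HUBER,0,.01,.01).ravel()
    return np.degrees(np.arctan2(vy,vx))%180,x0,y0
E
python3 -c "
from h import *
for i in range(2):
  d=cams.read_camera('top')
  print('fence',edge(d,range(258,364),sub,140,160,.03))
  print('blk front',edge(d,range(284,335),subt,160,200,.036))
  print('blk back',edge(d,range(284,335),sub,200,240,.036))
"
```

```text
fence (np.float32(88.816345), np.float32(668.89703), np.float32(68.725395))
blk front (np.float32(89.81074), np.float32(586.1644), np.float32(75.898994))
blk back (np.float32(102.02372), np.float32(486.34653), np.float32(66.88293))
fence (np.float32(88.816795), np.float32(668.89655), np.float32(68.72539))
blk front (np.float32(89.810486), np.float32(586.1646), np.float32(75.898994))
blk back (np.float32(103.09078), np.float32(486.15338), np.float32(64.94595))
```

{"op": "drive_tool", "data": {
  "grip": [0.5, 0.5, 0.5, 0.5, 0.5],
  "delta_pos": [
    [-30, 1, 0],
    [-60, 1, 0],
    [-75, 1, 0],
    [-85, 1, 0],
    [-92, 1, 0]
  ],
  "delta_rot": [
    [0, 0, 0.003],
    [0, 0, 0.003],
    [0, 0, 0.003],
    [0, 0, 0.003],
    [0, 0, 0.003]
  ]
}}

```text
time: 16.6
eef_pos: [0.4889, 0.0728, -0.0194]
tcp_rot: [-0.032, -3.14, 0.001]
wrist_force: [-6.0, 0.5, 4.7]
gripper_width: 0.503
```

{"op": "drive_tool", "data": {
  "grip": [0.5, 0.5, 0.5, 0.5, 0.5],
  "delta_pos": [
    [-7, 0, 0],
    [-14, 0, 0],
    [-21, 0, 0],
    [-28, 0, 0],
    [-35, 0, 0]
  ],
  "delta_rot": [
    [0, 0, 0],
    [0, 0, 0],
    [0, 0, 0],
    [0, 0, 0],
    [0, 0, 0]
  ]
}}

```text
time: 17.23
eef_pos: [0.5243, 0.0724, -0.019]
tcp_rot: [-0.032, -3.141, -0.0]
wrist_force: [-3.4, 1.0, -1.5]
gripper_width: 0.5
```

{"op": "drive_tool", "data": {
  "grip": [0.5, 0.5, 0.5, 0.5, 0.5],
  "delta_pos": [
    [-7, 0, 0],
    [-14, 0, 0],
    [-20, 0, 0],
    [-24, 0, 0],
    [-24, 0, 0]
  ],
  "delta_rot": [
    [0, 0, 0],
    [0, 0, 0],
    [0, 0, 0],
    [0, 0, 0],
    [0, 0, 0]
  ]
}}

```text
time: 17.85
eef_pos: [0.5488, 0.072, -0.0185]
tcp_rot: [0.032, 3.14, 0.0]
wrist_force: [-1.4, -0.2, 0.0]
gripper_width: 0.502
```

```bash
python3 -c "
from h import *
block('b5');plan(570,72,-19,178.9)
d=cams.read_camera('side'); cv2.imwrite('pics/b5s.png',cv2.resize(d['color'][160:300,200:380],None,fx=4,fy=4))"
```

```text
block c 609.3 16.1  long 72.0 short 11.4  ang 179.67 area 143
corners [[573.0, 11.0], [645.0, 10.0], [645.0, 22.0], [573.0, 22.0]]
t 17.90 pos [548.8  72.1 -18.4] yaw 178.85 F [-0.3  0.3  0.8] w 0.50
->delta [-21.2   0.4   0.7] len 21.2 rot [ 0.0003  0.0016 -0.0009]
```

View pics/b5.png

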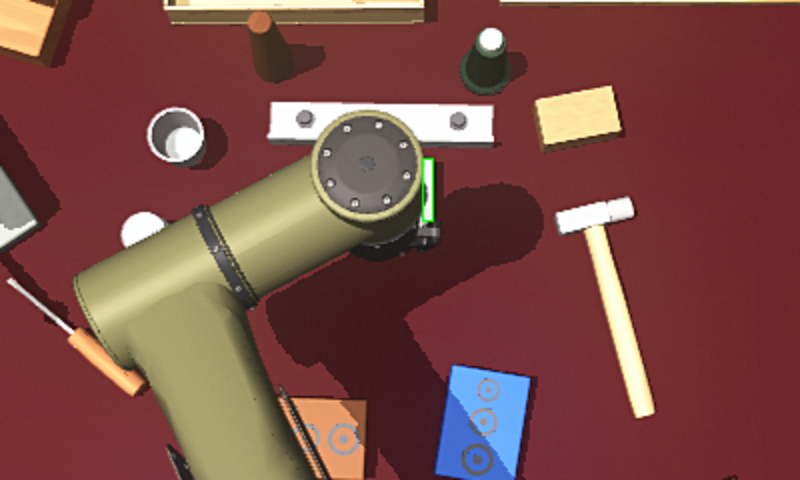

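View pics/b5s.png

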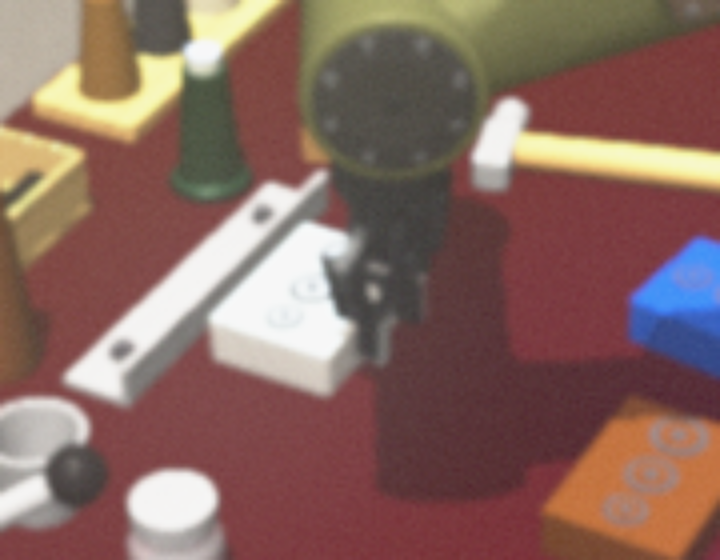

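The block is moving up square, with a parallel gap of about 22 mm left to the fence in the side view. I continue slowly.

{"op": "drive_tool", "data": {
  "grip": [0.5, 0.5, 0.5, 0.5, 0.5],
  "delta_pos": [
    [-4, 0, 0],
    [-8, 0, 0],
    [-12, 0, 0],
    [-15, 0, 0],
    [-17, 0, 0]
  ],
  "delta_rot": [
    [0, 0, 0],
    [0, 0, 0],
    [0, 0, 0],
    [0, 0, 0],
    [0, 0, 0]
  ]
}}

```text
time: 18.58
eef_pos: [0.5652, 0.0716, -0.0189]
tcp_rot: [-0.032, -3.141, 0.0]
wrist_force: [-4.7, -1.2, 2.4]
gripper_width: 0.499
```

{"op": "drive_tool", "data": {
  "grip": [0.5, 0.5, 0.5],
  "delta_pos": [
    [-1, 0, 0],
    [-2, 0, 0],
    [-3, 0, 0]
  ],
  "delta_rot": [
    [0, 0, 0],
    [0, 0, 0],
    [0, 0, 0]
  ]
}}

```text
time: 18.95
eef_pos: [0.568, 0.0715, -0.019]
tcp_rot: [-0.032, -3.141, -0.0]
wrist_force: [-4.4, 0.5, 2.6]
gripper_width: 0.498
```

{"op": "drive_tool", "data": {
  "grip": [0.5, 0.5],
  "delta_pos": [
    [-1, 0, 0],
    [-2, 0, 0]
  ],
  "delta_rot": [
    [0, 0, 0],
    [0, 0, 0]
  ]
}}

```text
time: 19.2
eef_pos: [0.5693, 0.0715, -0.019]
tcp_rot: [-0.032, -3.14, 0.0]
wrist_force: [-10.9, 1.0, 6.8]
gripper_width: 0.5
```

{"op": "drive_tool", "data": {
  "grip": [0.5, 0.5],
  "delta_pos": [
    [-1, 0, 0],
    [-1, 0, 0]
  ],
  "delta_rot": [
    [0, 0, 0],
    [0, 0, 0]
  ]
}}

```text
time: 19.45
eef_pos: [0.5693, 0.0715, -0.019]
tcp_rot: [-0.032, -3.138, 0.001]
wrist_force: [-13.2, 1.2, 7.8]
gripper_width: 0.501
```

The force is now 13 N and the tool no longer advances, so the block is against the fence. I back off straight and check.

{"op": "drive_tool", "data": {
  "grip": [0.5, 0.5, 0.5, 0.5, 0.5],
  "delta_pos": [
    [8, 0, 0],
    [40, 0, 0],
    [90, 0, 0],
    [130, 0, -20],
    [130, 0, -60]
  ],
  "delta_rot": [
    [0, 0, 0],
    [0, 0, 0],
    [0, 0, 0],
    [0, 0, 0],
    [0, 0, 0]
  ]
}}

```text
time: 20.08
eef_pos: [0.4383, 0.0736, 0.0397]
tcp_rot: [-0.03, -3.14, 0.0]
wrist_force: [1.1, 0.7, 0.8]
gripper_width: 0.5
```

```bash
python3 -c "
from h import *
plan(440,72,-19,178.9)
block('c1')
d=cams.read_camera('top')
im=d['color'][110:210,250:380]; cv2.imwrite('pics/c1z.png',cv2.resize(im,None,fx=6,fy=6,interpolation=cv2.INTER_NEAREST))
g=cv2.cvtColor(d['color'],cv2.COLOR_BGR2GRAY)
for u in (290,300,310,320,330,335): print(u,g[140:160,u])
print('back',edge(d,range(286,332),sub,170,205,.036))
d=cams.read_camera('side'); cv2.imwrite('pics/c1s.png',cv2.resize(d['color'][160:300,200:380],None,fx=4,fy=4))"
```

```text
t 20.07 pos [438.3  73.6  39.7] yaw 178.92 F [1.1 0.7 0.8] w 0.50
->delta [-1.8 -1.5 58.7] len 58.8 rot [-0.0003 -0.0017  0.0003]
block c 626.8 86.8  long 169.8 short 94.4  ang 88.59 area 2246
corners [[578.0, 3.0], [672.0, 1.0], [676.0, 171.0], [582.0, 173.0]]
290 [252 252 252 252 252 252 252 252 253 247 253 252 252 252 252 252 252 252
 252 252]
300 [252 252 252 252 252 252 252 253 255 215 255 253 253 252 252 252 252 252
 252 252]
310 [252 252 252 252 252 252 253 253 254 247 254 253 252 252 252 252 252 252
 252 253]
320 [252 252 252 252 252 252 252 253 253 254 253 253 252 252 252 252 252 252
 252 252]
330 [252 252 252 252 252 252 252 252 252 252 252 253 252 252 252 252 252 252
 252 253]
335 [252 252 252 251 252 252 251 252 252 253 253 255 255 255 255 255 255 255
 255 255]
back (np.float32(104.02314), np.float32(564.0741), np.float32(81.50367))
```

View pics/c1z.png

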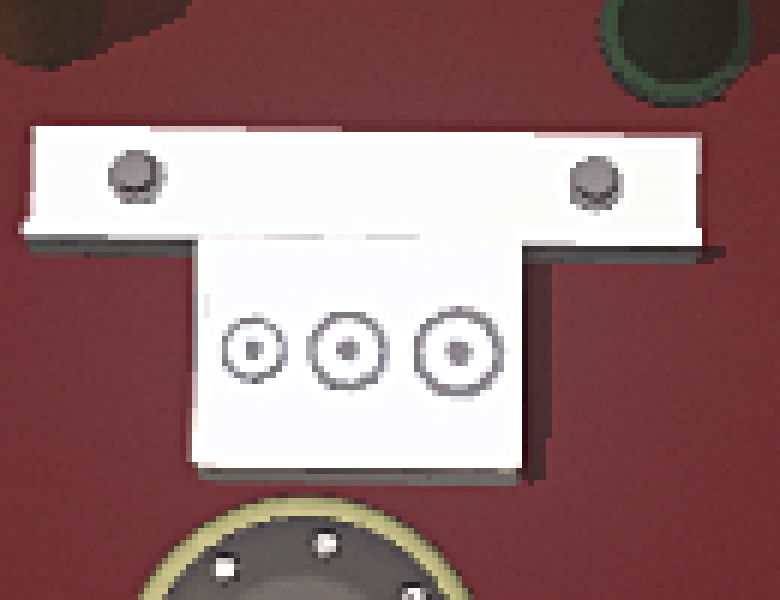

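View pics/c1s.png

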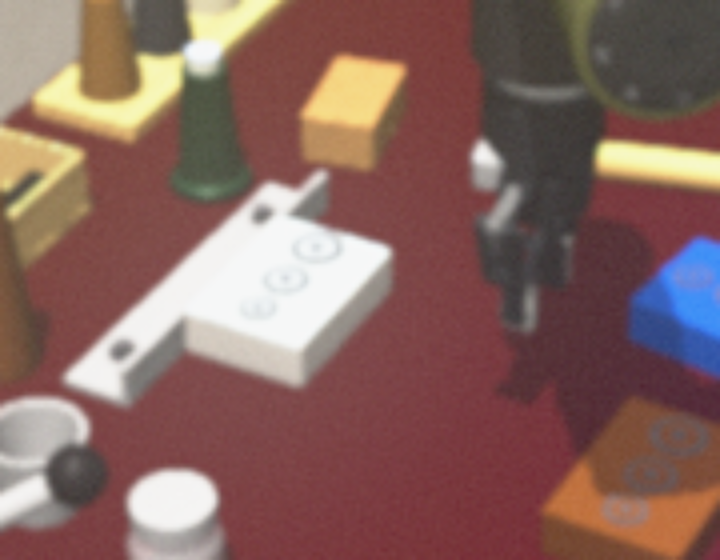

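View pics/c1.png

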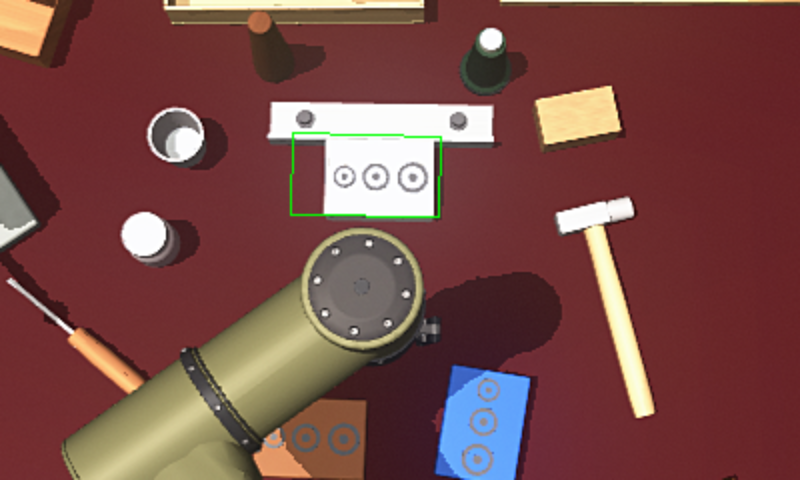

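```bash
python3 -c "
from h import *
d=cams.read_camera('top'); g=cv2.cvtColor(d['color'],cv2.COLOR_BGR2GRAY).astype(int)
for u in range(284,337,6): print(u,g[183:194,u])
print('back',[edge(d,range(286,334),sub,175,193,.036,) ])
print('fence L',edge(d,range(258,282),sub,140,160,.03),'R',edge(d,range(341,364),sub,140,160,.03),'both',edge(d,list(range(258,282))+list(range(341,364)),sub,140,160,.03))
gg=cv2.transpose(d['color']); 
D=dict(d); 
# short sides: row scans
def colsub(v,u0,u1,rise):
    c=g[v,u0:u1].astype(float); 
    k=np.where((c[:-1]<160)&(c[1:]>=160))[0][0] if rise else np.where((c[:-1]>=160)&(c[1:]<160))[0][-1]
    return u0+k+(160-c[k])/(c[k+1]-c[k])
for u0,u1,ri in((270,300,1),(325,350,0)):
    P=ray(d,[(colsub(v,u0,u1,ri),v) for v in range(154,185)],.036)[:,:2]*1000
    vx,vy,x,y=cv2.fitLine(P.astype(np.float32),cv2.DIST_HUBER,0,.01,.01).ravel(); print('side',np.degrees(np.arctan2(vy,vx)),x,y)
"
```

```text
284 [253 253 255 255 221  93 103  75  73  74  73]
290 [252 252 253 255 255  91 102  85  69  73  66]
296 [252 252 253 255 255  90 105  83  70  54 148]
302 [252 252 253 255 255  67 107  95  67  82 162]
308 [252 252 253 255 255  72 106  95  71  72  89]
314 [252 252 253 255 255  79 108  95  72  78  75]
320 [252 252 253 255 255  78 107 107  70  74  76]
326 [252 252 253 255 255  97 106 105  70  74  74]
332 [252 252 253 255 255 101 106 106  71  72  74]
back [(np.float32(89.799194), np.float32(579.18933), np.float32(74.76224))]
fence L (np.float32(87.635704), np.float32(670.8966), np.float32(166.09985)) R (np.float32(89.57234), np.float32(666.7271), np.float32(-32.768818)) both (np.float32(88.80707), np.float32(669.42645), np.float32(105.79091))
side -1.584852 621.7966 133.79335
side -0.36578208 620.143 9.466607
```

```bash
python3 -c "
from h import *
d=cams.read_camera('top'); a=cv2.imread('pics/top0.png')
df=(cv2.absdiff(a,d['color']).max(2)>60).astype(np.uint8)
for n,(u,v,w) in dict(jar=(194,198,20),cup=(208,148,20),box=(409,137,25),hammerhead=(418,187,24),hammer=(430,240,25),foot=(253,103,20),cone=(363,108,20),rip=(155,245,25),fenceL=(262,141,10),fenceR=(360,141,10),blue=(361,293,25)).items(): print(n,df[v-w:v+w,u-w:u+w].mean().round(3))
c=np.where(df,255,0).astype(np.uint8); cv2.imwrite('pics/df.png',c)
print(r.get_obs()['wrist_force'],r.get_obs()['time'])"
```

```text
jar 0.0
cup 0.0
box 0.0
hammerhead 0.0
hammer 0.0
foot 0.0
cone 0.0
rip 0.0
fenceL 0.0
fenceR 0.0
blue 0.063
[-0.04871125  0.10420206  0.10035431] 20.325
```

View pics/df.png

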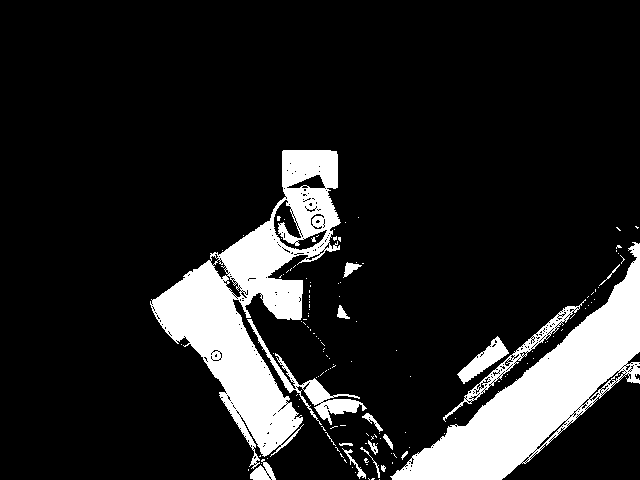

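The difference picture shows only the arm, its shadows (for example on the blue block at (350,290)) and the die block changed. Every bystander is unchanged. The robot is touching nothing, so I hand in.

```bash
python3 -c "
from bench import r
print(r.sign_off())"
```

```text
the job is handed in; nothing more can be done
None
```

The aluminium die block is now with a long side against the fence. The job was handed in at about 20 s of the 72 s allowed, and sign-off gave no verdict.

- **Turning:** I turned it on the spot with four fingertip pushes at alternating corners, from 22.7° to 87°. A gentle push with both fingertips then brought it square, about 8 mm from where it started and about 83 mm clear of the fence.
- **Pushing up:** I pushed it straight up with two fingertips until the force rose to 13 N and the tool stopped advancing, then backed off.

**Checks:**
- **Contact:** the last pictures show the long side on the fence. A faint seam shows at the left end in the top view. I took it for shading, since the final press was through both fingers.
- **Angles:** edge fits do not fully agree. The fence reads 88.8–89.0°. The block's back edge reads 89.8°, and its short sides imply about 89.0°. One pixel is about 2.2 mm, so this does not settle a fraction of a degree. Before the final push, the block's front edge also read about 1° off the fence.
- **Bystanders:** a before-and-after picture difference shows no change at any of them. The blue look-alike showed only a shadow change. The arm or its shadow covered the orange look-alike, so I did not check that one.
- **Tool height:** the fingertips proved to sit about 31 mm higher than the reported TCP. My first pass therefore went over the block without touching it. I found this in the side view and corrected the height.

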